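Level the drying-tray carrier and hold it down on its foot

TASK

Set the aluminium spirit level astride the rail of the drying-tray carrier and slide it along under the catch bridge to the end stop, until the spring catch holds it. Then take the carrier's levelling foot by its knob, push the sprung deck down until the foot bears firmly on the block below, and turn the knob until the bubble rests between its two lines. Finish there, still gripping the knob and pressing the foot onto the block (a colleague will then bolt the deck down); leave the other things on the bench where they are.

Things in the scene. Friction and masses are not known exactly. Their poses are not given: they have to be found in the camera images.
- level: Loose plain aluminium spirit level, 0.35 kg, 170 mm long (y), 42 wide (x), 40 high; ends and sides alike, so either way round will do. Origin: centre of its underside, z up. Middle 110 mm is a full-height block, vial in its top. Underside: lengthwise channel 27 mm wide, 8 deep, open at both ends. Starts upright on the bench, to the right of the carrier (robot's view).
- level_tip (a point): Tip of the level's tongue at its +y end, 85 mm from its centre, on the underside (the -y end is alike). Each tongue is 30 mm long, beyond the full-height block: a cross lip 21.5 mm high over the last 12 mm, and behind it an 18 mm wide groove, 18 mm high above the underside, for the catch ball.
- bubble (a joint): Pale 18 mm bubble in the yellow-green vial on the level's top: m along the level's own y, 0 = centred, limits -0.028, 0.028. It goes to the higher end, 1 mm per 0.001 rad of slope, and takes about 1.5 s to come to rest. Two black lines with inner edges at -13 and +13 mm: the bubble is between them from -4 to +4 mm.
- rail_home (a point): Point on the deck where the level's origin lies when home; y along the rail towards end stop and foot, z the deck's normal; tilts with the deck. In this frame: rail bar 22 mm wide (2.5 mm play each side in the level's channel), top at z 8 mm, y -175 (open end) to 85 mm; deck top at z -2 mm; end stop at y 86 mm. Tray with 30 mm rim from 71 mm off the rail's middle, far side from the robot.
- rail_start (a point): As rail_home but 80 mm before it: a good place to set the level's origin astride the rail, clear of the catch bridge, before sliding it 80 mm along y to home. Closer than about 40 mm to home the catch bridge is in the way from above.
- catch_ball (a point): Centre of the sprung 20 mm steel ball under the catch bridge at the rail's foot end, its lowest point 18.5 mm above rail_home's level. A sliding push of about 4 to 8 N takes the level's lip under it; it then drops into the groove and holds the level. Bridge: 18 mm along the rail, 58 mm clear between posts, underside 36 mm and top 52 mm above rail_home; it carries a small stud.
- deck (a joint): Slope of the carrier's deck, rad: 0 is level, positive = foot end higher. The hinge line crosses the rail's line 215 mm before rail_home and 430 mm before the foot's axis, 8 mm below rail_home. Springs hold the free deck up at 0.0326; pushing the foot end down takes about 3 N at first, about 9 N at slope -0.02, plus what the foot then carries.
- foot_knob (a joint): Turn of the levelling foot's knob, rad, limits -1.6, 1.6. Growing = clockwise seen from above = foot longer, 8 mm per rad, so the pressed-down deck's foot end rises 8 mm per rad; less = shorter. 0.12 N m friction; stays where it is left. The turn needed is 0.5 to 1.4 rad, either way: longer when the thin block is under the foot, shorter when the thick one is.
- knob_grip (a point): Grip point of the black knob, on the foot's axis, 215 mm beyond rail_home on the rail's line; x along the grip bar, z up. The bar is 60 mm long (x), 16 wide (y), from 24 mm below this point to 10 mm above; under it a round 52 mm flange 8 mm thick lies on the deck. The foot's 32 mm rubber pad hangs below the deck on the same axis.
- thick_block: Concrete block 90 x 90 x 30 mm, fixed on the bench; origin centre of its underside. It lies either under the foot or, as a spare, next to that place on the side away from the robot.
- thin_block: Concrete block 90 x 90 x 16 mm, fixed on the bench; origin centre of its underside. It lies in the other of the two places.
- foot: The carrier's levelling foot: 32 mm rubber pad on a 12 mm stem below the deck; origin is the centre of the pad's underside.
- tape_roll: Bystander to leave alone: roll of tape lying flat, 96 mm across, 24 high.
- screwdriver: Bystander to leave alone: screwdriver lying on the bench.
- wrench: Bystander to leave alone: steel wrench lying on the bench.
- wood_wedge: Bystander to leave alone: wooden batten piece 100 x 35 x 20 mm.
- mug: Bystander to leave alone: white mug 90 mm high.
- spray_can: Bystander to leave alone: grey can 170 mm high.
- screw_box: Bystander to leave alone: grey open box 100 x 140 x 40 mm.
Things that resemble listed ones, but are neither listed nor needed, are in the scene too. Leave any black or red look-alike of the thin_block alone.

How it is judged:
By the outcome, as a careful person would: the job done as asked, in the order asked, and still so for the second after the job is handed in, while the arm keeps its last pose, push and grip.
It also fails if it takes over 69 s, if anything falls off the work surface, if the arm or the gripper's body presses on something with over 40 N, if the wrist force passes 120 N, or if a joint passes its speed limit or range.

ROBOT

A 7-joint arm with a two-finger parallel gripper is mounted at the origin on the work surface. World frame = base frame: x ahead of the robot, y to its left, z up, the work surface at z = 0. Lengths are in m, angles in degrees, forces in N, time in s.
With the tool pointing down it reaches from about 0.425 to 0.875 m from the base axis. Payload 4.7 kg.
Tool frame: the origin (TCP) lies on the centre line of the jaws, within the pads' length; the fingertips stand 11 mm ahead of it and the grasp point (between the pads) lies 8 mm behind it; z points along the fingers, y is the direction in which the jaws open and shut (so a half turn about z gives the same grasp; the last joint's range is limited). The gripper opens to 87 mm and grips with 3 to 60 N. Pads are 19 mm wide; open, the fingers measure 117 mm over their backs; the gripper's body (75 mm by 190 mm) begins 51 mm behind the grasp point.
Start: joints at [64.635, 18.392, -4.016, 83.108, 1.295, 78.541, -3.26], TCP at [0.287, -0.583, 0.208] pointing down, gripper open.
Joint ranges: [-163.93, 163.93], [-17.29, 119.83], [-79.2, 71.16], [3.27, 140.29], [-89.18, 269.18], [5.43, 117.66], [-154.24, 154.24]. Speed limits (degrees/s): [147.25, 147.25, 180, 180, 180, 180, 180].

INTERFACE

Orientations are given as [roll, pitch, yaw] about the fixed x, y, z axes, in that order (R = Rz(yaw) Ry(pitch) Rx(roll)).
In Python, from cell import env gives the robot as it stands.
- The arm moves only by the tool servo_tool, never from a script. Its argument "moves" is text: rows parted by semicolons, each of 7 numbers parted by spaces: the shift along the tool's x, y, z as a fraction of full scale, then the turn, a rotation vector about the tool's x, y, z as a fraction of full scale, then the gripper's target within -1 to 1 (shut at 1, half-way at 0, fully open at -1). A call has 1 to 20 rows; each row shifts and turns the pose as measured when the row begins, along the tool's axes as they then stand; what a row does not reach is not made up. Full scale, the value 1, is 1000 mm for a shift and 0.5 rad for a turn. A row lasts 1/12 s, in which the tool goes at most 41.7 mm and 7.16 degrees, less where a joint would pass 70% of its speed; a pose out of reach is approached as far as the arm can. A call with a number of a shift or a turn outside -1 to 1 is refused whole. A call with a gripper value outside its range is refused whole. The fingers move at their own pace and stop on an object; "squeeze" is the grip in N (left out, the last holds). Time passes only in rows, so rows that do not move let the fingers close. It gives the time, the measured TCP pose, the force and the opening at its end, in the units of the state.
- env.get_obs(): the state, without advancing time (a new reading comes with each control period).
- env.read_camera(name): name is "scene" or "top"; returns a dict with "img" (420x560x3 uint8, red, green, blue), "range_z" (420x560 float32, m along the optical axis (not along the pixel's ray), 0 where there is no reading), "mtx" (3x3 intrinsics, pixels), "T" (4x4, takes a point from camera to world coordinates). Camera axes: x right, y up, looking along -z (the intrinsics and any distortion apply to the point x, -y, -z); pixel columns grow to the right and rows downward; lengths in m; the calibration is good to about 2 mm. A picture is of the moment at which its call begins.
- env.sign_off(): hands the job in, once; it reports no verdict.
The state is a dict: "time_s": time; "qpos": joint angles; "joint_velocities": joint speeds; "effort": joint torques, N m; "tool_pos": TCP position; "tool_rot": TCP orientation; "force": force on the tool from outside, world axes, zero at the start; "wrist_torque": the same for the moment, N m; "grip_width": finger opening in m.
Only numpy, scipy, OpenCV 4.12 (cv2) and the standard library are available. Lean on these libraries where they do the work, as an engineer would, in place of code of your own. Each camera call takes 0.05 s, during which the arm holds its last target.

## Working session

There is one attempt and no reset: what is moved stays moved. The work goes in short steps, Python scripts to look and compute and a tool call to move; the robot and the scene stay as the last step left them, time stands still between calls to the robot, and variables do not carry over. Pictures are saved under pics/ and viewed, and the job is handed in when it is done.

Besides the shell and the picture viewer there is one more tool, called after ">>>" as a command line: name --argument value ..., lists and objects as JSON in quotes. servo_tool: Moves the arm, as the interface text tells. Its arguments: {"type":"object","properties":{"moves":{"type":"string"},"squeeze":{"type":"number"}},"required":["moves"]}

```bash
ls; mkdir -p pics
python3 - <<'E'
from cell import env
import cv2, numpy as np
o=env.get_obs(); print(o)
for n in ("scene","top"):
    c=env.read_camera(n); np.savez(f"pics/{n}0.npz",**c)
    cv2.imwrite(f"pics/{n}0.png",c["img"][:,:,::-1]); print(n,c["mtx"],c["T"],c.keys(), (c["range_z"]==0).mean())
E
```

```text
pics
{'time_s': 0.0, 'qpos': array([64.63383763, 18.43790625, -4.01526832, 83.17556593,  1.29348486,
       78.53984922, -3.26134704]), 'joint_velocities': array([-0.0208624 , -0.01044273,  0.09983236, -0.01820493,  0.03259253,
       -0.05757282, -0.09936425]), 'effort': array([-2.36326341e-04, -4.91276121e+01, -4.03867476e-01, -3.12525773e+01,
       -6.38626423e-02,  4.36477899e-02,  1.58712251e-04]), 'tool_pos': array([ 0.28641754, -0.58284676,  0.20726874]), 'tool_rot': array([-1.79891836e+02,  4.36480861e-03,  2.61740315e+01]), 'force': array([-0.37584587,  0.06210439, -0.05421602]), 'wrist_torque': array([ 0.01003064, -0.02435472, -0.04124861]), 'grip_width': 0.08697796149678344}
scene [[438.65522311   0.         276.93109382]
 [  0.         438.65522311 207.71750167]
 [  0.           0.           1.        ]] [[-0.39140555 -0.7484723   0.53534187  1.28101561]
 [ 0.9201929  -0.32266732  0.22165474  0.40781134]
 [ 0.0068349   0.57937469  0.81503267  1.27130994]
 [ 0.          0.          0.          1.        ]] dict_keys(['img', 'range_z', 'mtx', 'T']) 0.003966836734693877
top [[427.93456893   0.         278.0475717 ]
 [  0.         427.93456893 209.96543567]
 [  0.           0.           1.        ]] [[ 0.00581482  0.99896689 -0.04507043  0.42016385]
 [-0.99984395  0.00505626 -0.0169264   0.08468701]
 [-0.01668103  0.04516182  0.9988404   1.34126594]
 [ 0.          0.          0.          1.        ]] dict_keys(['img', 'range_z', 'mtx', 'T']) 0.0040178571428571425
```

View pics/scene0.png

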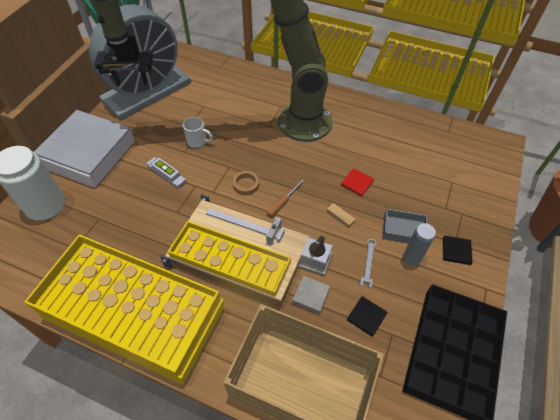

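View pics/top0.png

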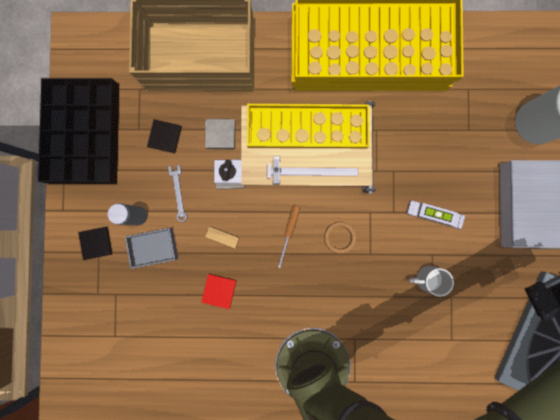

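```bash
cat > h.py <<'E'
import numpy as np, cv2
def load(n): return dict(np.load(f"pics/{n}.npz"))
def pts(c):
    h,w=c["range_z"].shape; u,v=np.meshgrid(np.arange(w),np.arange(h)); K=c["mtx"]; z=c["range_z"]
    P=np.stack([(u-K[0,2])/K[0,0]*z,-(v-K[1,2])/K[1,1]*z,-z],-1)
    return P@c["T"][:3,:3].T+c["T"][:3,3]
def ray(c,u,v,z):
    K=c["mtx"]; d=c["T"][:3,:3]@np.array([(u-K[0,2])/K[0,0],-(v-K[1,2])/K[1,1],-1.]); o=c["T"][:3,3]
    return o+d*((z-o[2])/d[2])
def proj(c,p):
    q=c["T"][:3,:3].T@(np.asarray(p)-c["T"][:3,3]); K=c["mtx"]
    return np.array([K[0,2]+K[0,0]*q[0]/-q[2],K[1,2]+K[1,1]*(-q[1])/-q[2]])
def crop(c,u0,v0,u1,v1,s,f):
    cv2.imwrite(f,cv2.resize(c["img"][v0:v1,u0:u1,::-1],None,fx=s,fy=s,interpolation=cv2.INTER_CUBIC))
E
python3 - <<'E'
from h import *
t=load("top0");s=load("scene0")
crop(t,200,90,480,250,2.8,"pics/tc.png"); crop(s,140,140,360,320,3.3,"pics/sc.png")
P=pts(t);S=pts(s)
for n,(u,v) in dict(spare=(220,133),level=(437,214),rail=(330,172),deck=(320,182),knob=(228,172),bridge=(277,170),blockfoot=(222,184),red=(218,291)).items(): print(n,P[v,u].round(4))
for n,(u,v) in dict(spare=(312,295),level=(166,171),footblk=(322,266),knob=(317,247)).items(): print(n,S[v,u].round(4))
E
```

```text
spare [0.717  0.2881 0.0312]
level [ 0.4692 -0.3748  0.0381]
rail [ 0.591  -0.0476  0.0738]
deck [ 0.5628 -0.0191  0.0588]
knob [0.5854 0.2515 0.108 ]
bridge [0.5903 0.1091 0.1183]
blockfoot [0.5603 0.2826 0.0137]
red [0.2285 0.2913 0.0123]
spare [1.281  0.4078 1.2713]
level [ 0.4851 -0.3599  0.046 ]
footblk [0.6114 0.2893 0.0177]
knob [0.6037 0.2618 0.1073]
```

View pics/tc.png

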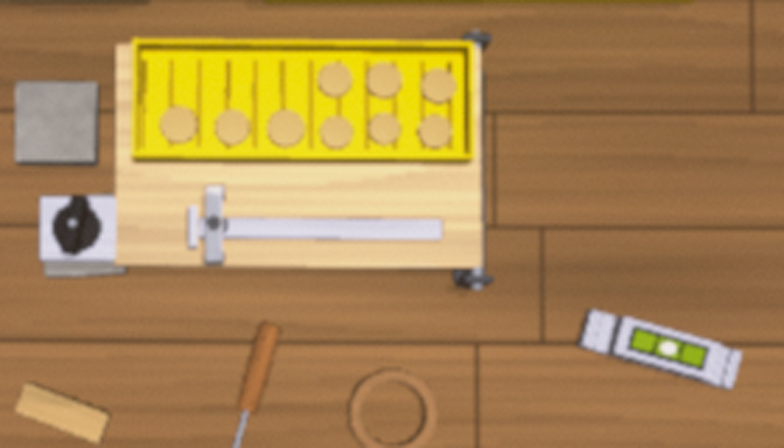

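View pics/sc.png

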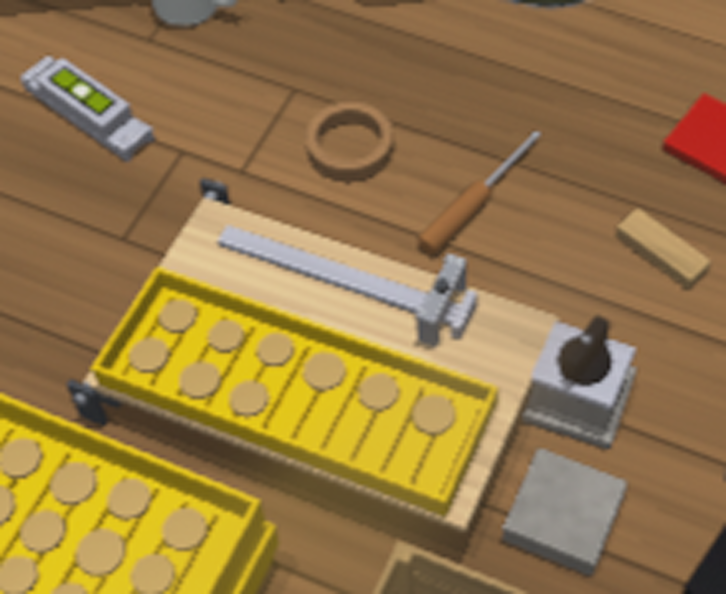

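Run:
```python
from h import *
def rect(mask,c,z):
    cs,_=cv2.findContours(mask.astype(np.uint8),cv2.RETR_EXTERNAL,cv2.CHAIN_APPROX_NONE); k=max(cs,key=cv2.contourArea)
    w=np.array([ray(c,*p[0],z)[:2] for p in k]).astype(np.float32)
    return cv2.minAreaRect(w*1000)
for n,box,boxr in (("top0",(400,190,475,240),(265,160,370,184)),("scene0",(140,150,195,190),(195,200,290,250))):
    c=load(n); P=pts(c); im=c["img"]; hsv=cv2.cvtColor(im,cv2.COLOR_RGB2HSV).astype(int)
    u0,v0,u1,v1=box; m=np.zeros(im.shape[:2],bool); m[v0:v1,u0:u1]=True
    hm=m&(P[...,2]>.012)&(P[...,2]<.08); 
    print(n,"level z pct",np.percentile(P[hm][:,2],[5,25,50,75,95]).round(4), "mean xy",P[hm][:,:2].mean(0).round(4))
    sil=m&(hsv[...,1]<70)&(hsv[...,2]>90)|(m&(hsv[...,0]>30)&(hsv[...,0]<50)&(hsv[...,1]>90)&(hsv[...,2]>60))
    for z in (.0,.02,.04): print(" colour rect z",z,rect(sil,c,z))
    vial=m&(hsv[...,0]>28)&(hsv[...,0]<55)&(hsv[...,1]>110)
    print(" vial",rect(vial,c,.04),vial.sum())
    u0,v0,u1,v1=boxr; m=np.zeros(im.shape[:2],bool); m[v0:v1,u0:u1]=True
    rl=m&(hsv[...,1]<50)&(hsv[...,2]>120)
    q=P[rl]; q=q[(q[:,2]<.09)]
    print(" rail n",rl.sum(),"z vs y:",np.polyfit(q[:,1],q[:,2],1), np.percentile(q[:,0],[2,50,98]),np.percentile(q[:,1],[1,99]))
    cv2.imwrite(f"pics/m_{n}.png",cv2.resize((rl*255).astype(np.uint8),None,fx=1.4,fy=1.4))
    # deck slope
t=load("top0");P=pts(t)
d=P[176:183,300:365].reshape(-1,3); d=d[(d[:,2]>.04)&(d[:,2]<.09)]
print(np.polyfit(d[:,1],d[:,2],1),d.mean(0))
for v in (165,168,172,176,180):
    print(v,[(u,*P[v,u].round(3)) for u in range(262,292,3)])
print([ (u,*P[172,u].round(3)) for u in range(210,246,3)])
print([ (v,*P[v,227].round(3)) for v in range(155,192,3)])
```

```text
top0 level z pct [0.0162 0.0219 0.0382 0.0414 0.0445] mean xy [ 0.4709 -0.3735]
 colour rect z 0.0 ((471.21881103515625, -383.5987548828125), (177.81655883789062, 48.93873596191406), 74.01142120361328)
 colour rect z 0.02 ((470.45745849609375, -376.615966796875), (175.16510009765625, 48.208984375), 74.01142883300781)
 colour rect z 0.04 ((469.6961669921875, -369.63336181640625), (172.51358032226562, 47.47925567626953), 74.01143646240234)
 vial ((475.6872863769531, -356.2919921875), (33.45707702636719, 20.708511352539062), 75.54969024658203) 143
 rail n 828 z vs y: [0.03767561 0.07186286] [0.57666385 0.5932496  0.60625133] [-0.12614406  0.14011265]
scene0 level z pct [0.0149 0.023  0.0376 0.0425 0.0461] mean xy [ 0.4764 -0.3695]
 colour rect z 0.0 ((455.1424255371094, -387.0482482910156), (185.89358520507812, 61.650638580322266), 73.55986022949219)
 colour rect z 0.02 ((468.135009765625, -374.5436706542969), (182.96914672851562, 60.68074417114258), 73.55984497070312)
 colour rect z 0.04 ((481.12744140625, -362.0390625), (180.04470825195312, 59.71091079711914), 73.55982208251953)
 vial
[... 4372 characters left out ...]
161, np.float64(0.617), np.float64(0.254), np.float64(0.113)), (164, np.float64(0.608), np.float64(0.254), np.float64(0.114)), (167, np.float64(0.6), np.float64(0.254), np.float64(0.111)), (170, np.float64(0.591), np.float64(0.254), np.float64(0.111)), (173, np.float64(0.581), np.float64(0.253), np.float64(0.116)), (176, np.float64(0.573), np.float64(0.254), np.float64(0.113)), (179, np.float64(0.567), np.float64(0.256), np.float64(0.094)), (182, np.float64(0.561), np.float64(0.259), np.float64(0.069)), (185, np.float64(0.557), np.float64(0.267), np.float64(0.015)), (188, np.float64(0.549), np.float64(0.268), np.float64(0.003)), (191, np.float64(0.539), np.float64(0.268), np.float64(0.005))]
```

Run:
```python
from h import *
from scipy.ndimage import gaussian_filter1d
t=load("top0");s=load("scene0");P=pts(t)
# rail: for columns in top cam, low-sat weighted centroid
hsv=cv2.cvtColor(t["img"],cv2.COLOR_RGB2HSV).astype(int)
pp=[]
for u in range(288,354,3):
    col=hsv[160:184,u,1]; 
    w=np.clip(col.max()-col,0,None)*(col<60); v=(w*np.arange(160,184)).sum()/w.sum()
    pp.append(ray(t,u,v,.0745+.033*(-.05)))
pp=np.array(pp); f=np.polyfit(pp[:,1],pp[:,0],1); print("rail x(y):",f,pp[[0,-1]].round(4), np.abs(pp[:,0]-np.polyval(f,pp[:,1])).max())
print("sat row 172:",[(u,hsv[172,u,1],hsv[172,u,2]) for u in list(range(258,292))+list(range(350,364))])
# level block top
m=np.zeros((420,560),bool);m[195:235,400:475]=1
q=P[m&(P[...,2]>.031)&(P[...,2]<.06)]; print("blk",len(q),q.mean(0), cv2.minAreaRect((q[:,:2]*1000).astype(np.float32)))
q=P[m&(P[...,2]>.012)&(P[...,2]<.06)]; print("all",len(q),q.mean(0), cv2.minAreaRect((q[:,:2]*1000).astype(np.float32)))
for c,(a,b,d,e),n in ((t,(415,200,462,230),"t"),(s,(150,158,184,186),"s")):
    h=cv2.cvtColor(c["img"],cv2.COLOR_RGB2HSV).astype(int)
    mm=(h[...,0]>28)&(h[...,0]<55)&(h[...,1]>100); k=np.zeros_like(mm);k[b:e,a:d]=1; mm&=k
    x=cv2.convexHull(np.argwhere(mm)[:,::-1].astype(np.int32)); M=cv2.moments(x); print(n,"vial",M["m10"]/M["m00"],M["m01"]/M["m00"],cv2.minAreaRect(x))
crop(t,205,150,295,195,8.5,"pics/tc2.png"); crop(s,260,215,345,285,8.5,"pics/sc2.png"); crop(t,400,195,475,235,9,"pics/tl.png"); crop(s,140,150,195,190,9,"pics/sl.png")
```

```text
rail x(y): [0.0030228  0.59306301] [[ 0.5938  0.0772  0.0729]
 [ 0.593  -0.1099  0.0729]] 0.0005423864244818999
sat row 172: [(258, np.int64(93), np.int64(222)), (259, np.int64(93), np.int64(222)), (260, np.int64(93), np.int64(223)), (261, np.int64(93), np.int64(222)), (262, np.int64(93), np.int64(221)), (263, np.int64(93), np.int64(223)), (264, np.int64(91), np.int64(223)), (265, np.int64(92), np.int64(221)), (266, np.int64(80), np.int64(198)), (267, np.int64(13), np.int64(190)), (268, np.int64(14), np.int64(225)), (269, np.int64(9), np.int64(228)), (270, np.int64(7), np.int64(220)), (271, np.int64(13), np.int64(216)), (272, np.int64(18), np.int64(210)), (273, np.int64(16), np.int64(190)), (274, np.int64(14), np.int64(185)), (275, np.int64(15), np.int64(173)), (276, np.int64(15), np.int64(170)), (277, np.int64(14), np.int64(181)), (278, np.int64(13), np.int64(201)), (279, np.int64(11), np.int64(184)), (280, np.int64(15), np.int64(171)), (281, np.int64(17), np.int64(212)), (282, np.int64(11), np.int64(227)), (283, np.int64(12), np.int64(228)), (284, np.int64(11), np.int64(228)), (285
[... 641 characters left out ...]
), (361, np.int64(88), np.int64(234)), (362, np.int64(88), np.int64(233)), (363, np.int64(88), np.int64(234))]
blk 515 [ 0.47046673 -0.37710784  0.04058808] ((471.0318908691406, -378.0690612792969), (109.84310913085938, 43.09819793701172), 73.82392120361328)
all 809 [ 0.47093487 -0.37347791  0.03317043] ((470.5671081542969, -379.77752685546875), (173.60671997070312, 43.09466552734375), 73.77733612060547)
t vial 438.2095238095238 213.93714285714285 ((438.1697998046875, 213.90567016601562), (26.373228073120117, 6.868027687072754), 15.945395469665527)
s vial 164.4022988505747 167.07471264367817 ((164.40603637695312, 167.13421630859375), (18.51464080810547, 5.161161422729492), 34.99202346801758)
```

View pics/tc2.png

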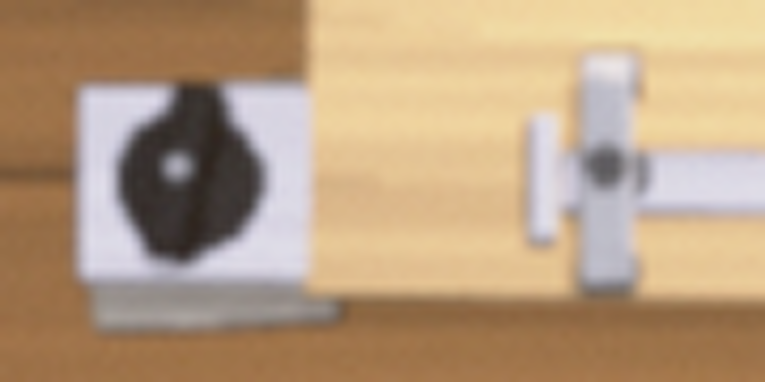

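View pics/sc2.png

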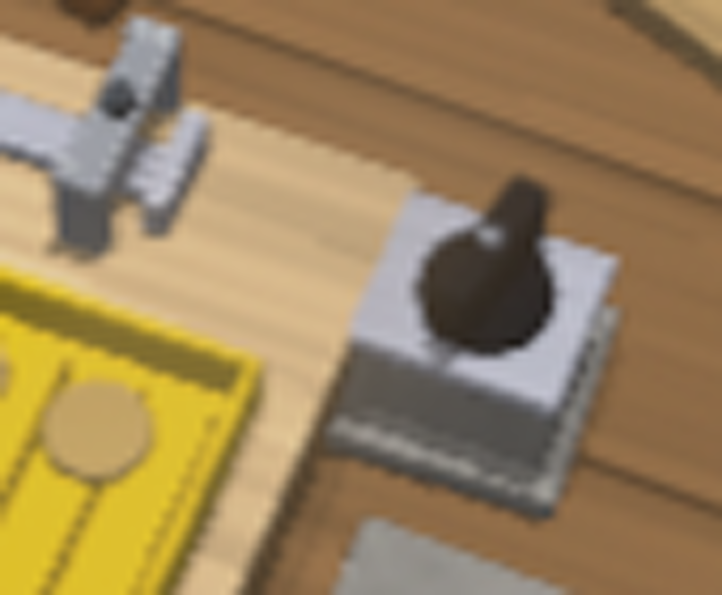

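View pics/tl.png

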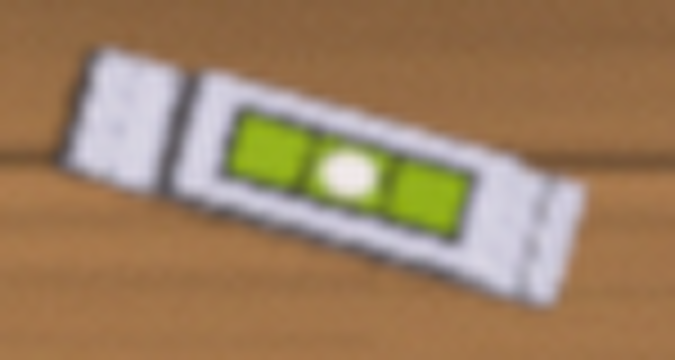

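View pics/sl.png

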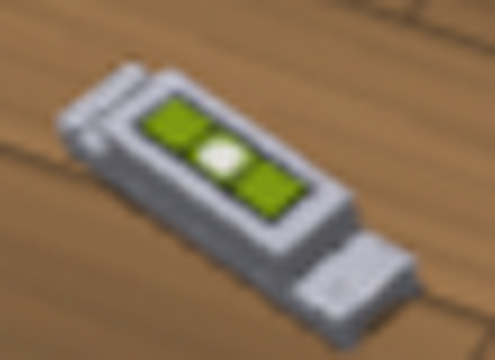

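```bash
cat >> h.py <<'E'
def tri(a,pa,b,pb):
    A=[];B=[]
    for c,p in ((a,pa),(b,pb)):
        o=c["T"][:3,3]; d=ray(c,*p,0.)-o; d/=np.linalg.norm(d); Q=np.eye(3)-np.outer(d,d); A.append(Q);B.append(Q@o)
    x=np.linalg.lstsq(np.vstack(A),np.hstack(B),rcond=None)[0]
    return x,proj(a,x)-pa,proj(b,x)-pb
E
python3 - <<'E'
from h import *
t=load("top0");s=load("scene0");P=pts(t);S=pts(s)
print("vial",tri(t,(438.2,213.9),s,(164.4,167.07)))
# stud on bridge: crop coords
f=lambda x,y,u,v,k:(u+x/k-.5+.5/k,v+y/k-.5+.5/k)
print("stud",tri(t,f(607,167,205,150,8.5),s,f(118,97,260,215,8.5)))
print("knobdot",tri(t,f(177,165,205,150,8.5),s,f(490,234,260,215,8.5)))
# rail open end / endstop corners
a=f(555,112,205,150,8.5);print("stop", [ray(t,*f(x,y,205,150,8.5),.09) for x,y in ((530,115),(555,115),(530,243),(555,243))])
print("stop z",[P[v,268][2] for v in range(163,180,2)])
print("rail open", ray(t,358,172,.0715))
q=P[150:190,210:245].reshape(-1,3);q=q[(q[:,2]>.1)&(q[:,2]<.14)];print("bar",len(q),q.mean(0),cv2.minAreaRect((q[:,:2]*1000).astype(np.float32)))
q=S[225:270,295:340].reshape(-1,3);q=q[(q[:,2]>.102)&(q[:,2]<.14)];print("barS",len(q),q.mean(0),cv2.minAreaRect((q[:,:2]*1000).astype(np.float32)))
q=P[155:190,266:290].reshape(-1,3);q=q[(q[:,2]>.103)&(q[:,2]<.14)];print("bridge",len(q),np.median(q,0),cv2.minAreaRect((q[:,:2]*1000).astype(np.float32)))
hs=cv2.cvtColor(t["img"],cv2.COLOR_RGB2HSV).astype(int)
m=hs[150:190,210:245,2]<110
print(''.join(''.join('#' if x<70 else '+' if x<110 else '.' for x in r)+'\n' for r in hs[155:185,212:242,2]))
E
```

```text
vial (array([ 0.46936901, -0.37678233,  0.04314933]), array([ 0.05971724, -0.02179121]), array([0.04992043, 0.01130937]))
stud (array([0.59260756, 0.11188413, 0.11849386]), array([ 0.06081911, -0.02291038]), array([0.05952077, 0.00318596]))
knobdot (array([0.59292934, 0.25777424, 0.11732426]), array([ 0.04638922, -0.01602382]), array([0.04625552, 0.00011481]))
stop [array([0.61456687, 0.13947347, 0.09      ]), array([0.61459477, 0.13081298, 0.09      ]), array([0.57005151, 0.13916222, 0.09      ]), array([0.57008449, 0.1305156 , 0.09      ])]
stop z [np.float64(0.09254921324857812), np.float64(0.09312426747033786), np.float64(0.08858200655426152), np.float64(0.0863309595380608), np.float64(0.08763568690902601), np.float64(0.0871049531896455), np.float64(0.08642611372291298), np.float64(0.0909062625637802), np.float64(0.06510511307136135)]
rail open [ 0.59165825 -0.13089024  0.0715    ]
bar 121 [0.59367797 0.25659278 0.11205545] ((594.0804443359375, 257.2746887207031), (16.575342178344727, 59.297279357910156), 77.11537170410156)
barS 105 [0.59564329 0.25741014 0.11336118] ((594.214050
[... 468 characters left out ...]
.+#####...........
............+######+..........
...........+#######+..........
.........+##########+.........
.........############+........
........+####++#######........
........####+..+######+.......
.......+####....#######.......
.......+####...+#######+......
.......+####+++########+......
.......+###############+......
.......+##############+.......
........+#############+.......
........+############+........
.........+###########.........
..........#########++.........
..........+######++...........
...........#####+.............
.............++...............
..............................
..............................
..............................
..............................
```

Run:
```python
from h import *
t=load("top0");s=load("scene0");P=pts(t);S=pts(s)
print("spare z",np.median(P[126:140,213:228,2]), "foot blk z",np.median(P[185:188,217:240,2]))
print("bridge z",np.median(P[158:163,275:278,2]),np.median(P[174:182,275:278,2]), "S:", S[222:232,278:280,2].round(3))
# deck plane from wide region, both cams
def fit(q):
    A=np.c_[q[:,0]-.59,q[:,1]-.0435,np.ones(len(q))]; r=np.linalg.lstsq(A,q[:,2],rcond=None)[0]
    e=q[:,2]-A@r; k=abs(e)<.008; return np.linalg.lstsq(A[k],q[k,2],rcond=None)[0],len(q)
m=np.zeros((420,560),bool); m[151:164,246:366]=1; m[179:183,246:366]=1; m[150:184,244:262]=1; m[:,272:283]=0
q=P[m];q=q[(q[:,2]>.03)&(q[:,2]<.1)];print("deckT",fit(q))
X=S; k=(X[...,0]>.555)&(X[...,0]<.572)&(X[...,1]>-.12)&(X[...,1]<.2)&(X[...,2]>.04)&(X[...,2]<.09);print("deckS",fit(X[k]))
k=(abs(X[...,0]-.593)<.009)&(X[...,1]>-.12)&(X[...,1]<.08)&(X[...,2]>.05)&(X[...,2]<.1);print("railS",fit(X[k]))
X=P;k=(abs(X[...,0]-.593)<.009)&(X[...,1]>-.12)&(X[...,1]<.08)&(X[...,2]>.05)&(X[...,2]<.1);print("railT",fit(X[k]))
crop(s,195,200,290,250,8,"pics/sr.png");crop(t,262,150,375,190,7,"pics/tr.png")
```

```text
spare z 0.02970186386956708 foot blk z 0.01557010662261038
bridge z 0.1109111313783897 0.1115222523600169 S: [[0.116 0.106]
 [0.113 0.102]
 [0.108 0.095]
 [0.083 0.084]
 [0.08  0.084]
 [0.069 0.08 ]
 [0.067 0.07 ]
 [0.065 0.071]
 [0.071 0.067]
 [0.074 0.073]]
deckT (array([0.00062965, 0.03144212, 0.06391111]), 2184)
deckS (array([-0.01484619,  0.03282165,  0.06537783]), 376)
railS (array([-0.00372346,  0.03630831,  0.07616414]), 270)
railT (array([0.02338042, 0.03103362, 0.07369993]), 414)
```

View pics/sr.png

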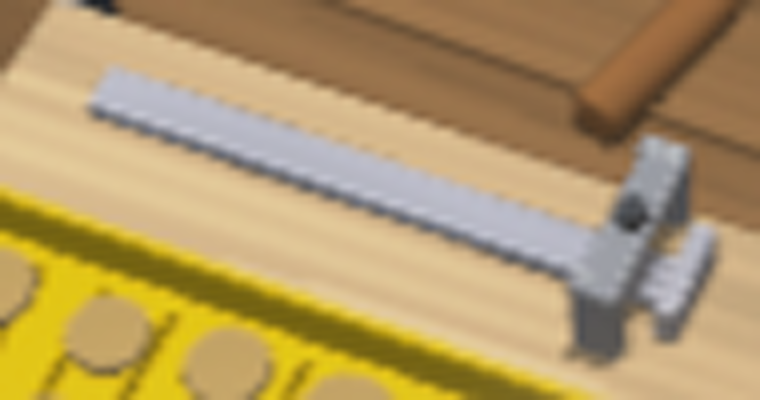

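View pics/tr.png

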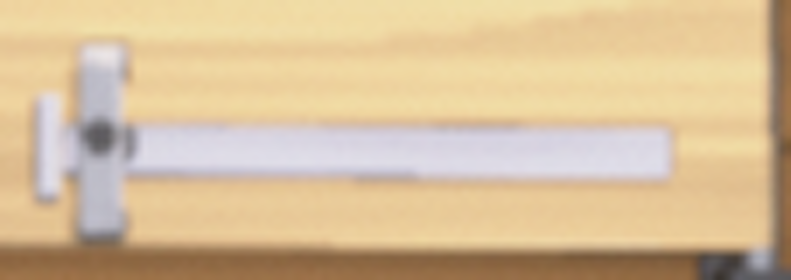

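>>> servo_tool --moves "0.032 -0.013 0.010 0 0 0 -1;0.032 -0.013 0.010 0 0 0 -1;0.032 -0.013 0.010 0 0 0 -1;0.032 -0.013 0.010 0 0 0 -1;0.032 -0.013 0.010 0 0 0 -1;0.032 -0.013 0.010 0 0 0 -1;0.032 -0.013 0.010 0 0 0 -1;0.032 -0.013 0.010 0 0 0 -1;0 0 0 0 0 -0.24 -1;0 0 0 0 0 -0.24 -1;0 0 0 0 0 -0.24 -1;0 0 0 0 0 -0.24 -1;0 0 0 0 0 -0.24 -1;0 0 0 0 0 -0.24 -1;0 0 0 0 0 -0.22 -1;0 0 0 0 0 0 -1"

```text
time_s: 1.43
tool_pos: [0.4732, -0.3623, 0.1128]
tool_rot: [-179.1, -0.4, 74.8]
force: [0.6, -0.5, 0.0]
grip_width: 0.0871
```

```bash
cat > go.py <<'E'
import sys,numpy as np
from scipy.spatial.transform import Rotation as R
from cell import env
# usage: go.py x y z roll pitch yaw
a=list(map(float,sys.argv[1:])); o=env.get_obs()
C=R.from_euler('xyz',o["tool_rot"],degrees=True); T=R.from_euler('xyz',a[3:],degrees=True)
print("t",o["time_s"],"pos",o["tool_pos"].round(4),"rot",o["tool_rot"].round(2),"F",o["force"].round(1),"M",o["wrist_torque"].round(2),"w",o["grip_width"].round(4))
print("turn fs (tool):",((C.inv()*T).as_rotvec()/.5).round(3))
print("shift now-frame:",C.inv().apply(np.array(a[:3])-o["tool_pos"]).round(4)," after-turn frame:",T.inv().apply(np.array(a[:3])-o["tool_pos"]).round(4))
E
python3 go.py .470 -.3775 .08 180 0 73.9
```

```text
Traceback (most recent call last):
  File "go.py", line 7, in <module>
    print("t",o["time_s"],"pos",o["tool_pos"].round(4),"rot",o["tool_rot"].round(2),"F",o["force"].round(1),"M",o["wrist_torque"].round(2),"w",o["grip_width"].round(4))
                                                                                                                                               ^^^^^^^^^^^^^^^^^^^^^
AttributeError: 'float' object has no attribute 'round'
```

```bash
sed -i 's/o\["grip_width"\].round(4)/round(o["grip_width"],4)/' go.py
python3 go.py .470 -.3775 .08 180 0 73.9
```

```text
t 1.4333 pos [ 0.4732 -0.3623  0.1128] rot [-179.06   -0.37   74.77] F [ 0.6 -0.5  0. ] M [-0.   -0.11  0.05] w 0.0871
turn fs (tool): [-0.033 -0.013  0.031]
shift now-frame: [-0.0157  0.0015  0.0327]  after-turn frame: [-0.0155  0.0012  0.0328]
```

>>> servo_tool --moves "0 0 0 -0.033 -0.013 0.031 -1;-0.008 0.0006 0.016 0 0 0 -1;-0.0075 0.0006 0.016 0 0 0 -1;0 0 0.02 0 0 0 -1;0 0 0 0 0 0 -1"

```text
time_s: 1.85
tool_pos: [0.47, -0.3781, 0.0596]
tool_rot: [179.7, 0.1, 72.8]
force: [-1.0, 2.0, -1.0]
grip_width: 0.087
```

```bash
python3 go.py .470 -.3775 .018 180 0 73.9
```

```text
t 1.85 pos [ 0.47   -0.3781  0.0596] rot [1.7971e+02 1.2000e-01 7.2780e+01] F [-1.  2. -1.] M [ 0.04  0.01 -0.03] w 0.087
turn fs (tool): [ 0.01   0.004 -0.039]
shift now-frame: [ 0.0006 -0.0004  0.0416]  after-turn frame: [ 0.0005 -0.0002  0.0416]
```

>>> servo_tool --moves "0 0 0.02 0 0 -0.035 -1;0 0 0.016 0 0 0 -1;0 0 0.004 0 0 0 -1;0 0 0 0 0 0 -1"

```text
time_s: 2.18
tool_pos: [0.4705, -0.3787, 0.0207]
tool_rot: [179.6, 0.2, 73.2]
force: [0.3, 0.2, 0.6]
grip_width: 0.087
```

```bash
python3 go.py .470 -.3775 .018 180 0 73.9
python3 - <<'E'
from cell import env
from h import *
c=env.read_camera("scene"); crop(c,125,120,225,200,8,"pics/s1.png")
c=env.read_camera("top"); crop(c,390,180,490,255,8,"pics/t1.png")
E
```

```text
t 2.1833 pos [ 0.4705 -0.3787  0.0207] rot [179.56   0.21  73.22] F [0.3 0.2 0.6] M [-0.02 -0.07 -0.03] w 0.087
turn fs (tool): [ 0.015  0.007 -0.024]
shift now-frame: [ 0.0011 -0.0008  0.0027]  after-turn frame: [ 0.0011 -0.0008  0.0027]
```

View pics/s1.png

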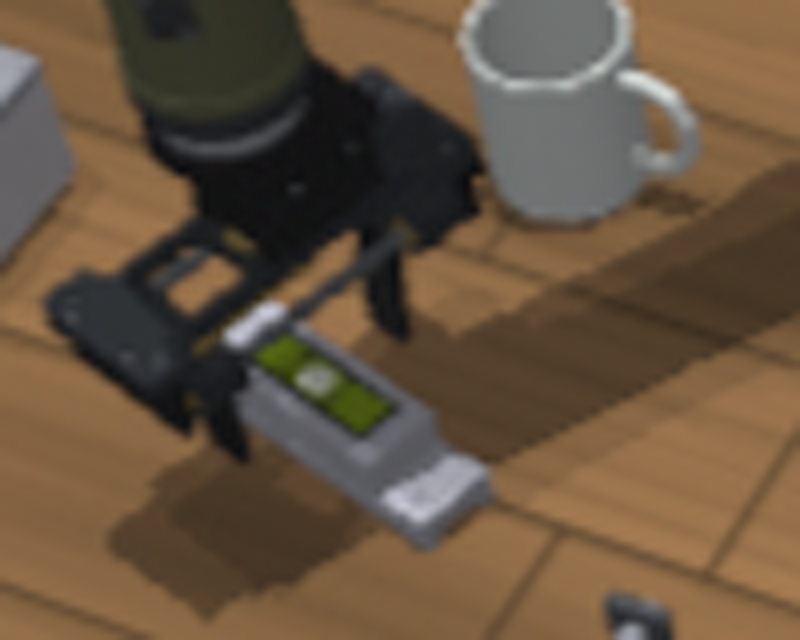

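View pics/t1.png

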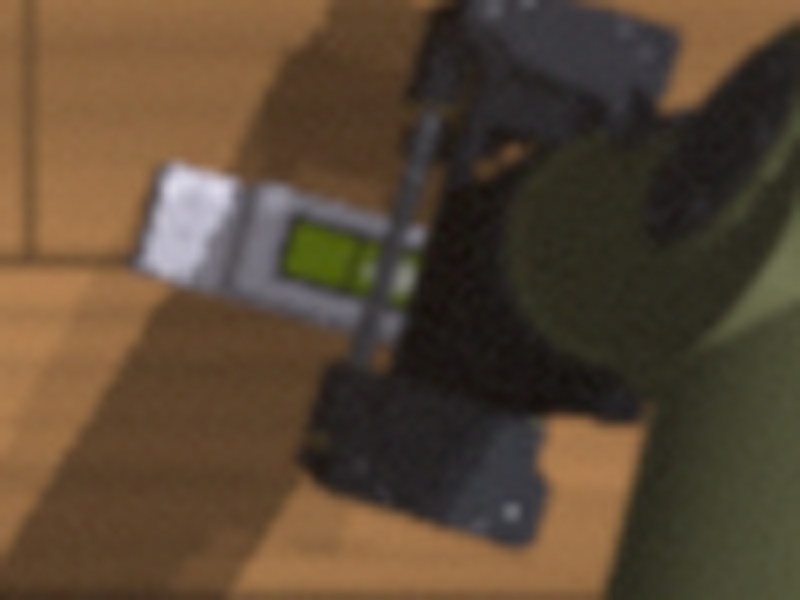

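>>> servo_tool --moves "0.001 -0.0008 0.0027 0.015 0.007 -0.024 -1;0 0 0 0 0 0 0.2;0 0 0 0 0 0 1;0 0 0 0 0 0 1;0 0 0 0 0 0 1;0 0 0 0 0 0 1;0 0 0 0 0 0 1;0 0 0 0 0 0 1" --squeeze 30

```text
time_s: 2.95
tool_pos: [0.4731, -0.3798, 0.0243]
tool_rot: [179.6, 0.2, 73.9]
force: [-2.0, 1.0, 1.1]
grip_width: 0.0483
```

>>> servo_tool --moves "0 0 0.004 0 0 0 1;0 0 0 0 0 0 1;0 0 0 0 0 0 1;0 0 0 0 0 0 1"

```text
time_s: 3.28
tool_pos: [0.4727, -0.3801, 0.0208]
tool_rot: [179.6, 0.3, 73.9]
force: [-0.5, 0.5, 2.1]
grip_width: 0.0414
```

```bash
python3 go.py .470 -.3775 .12 180 0 89.8
```

```text
t 3.2833 pos [ 0.4727 -0.3801  0.0208] rot [179.61   0.27  73.91] F [-0.5  0.5  2.1] M [0.12 0.21 0.04] w 0.0414
turn fs (tool): [ 0.012  0.011 -0.555]
shift now-frame: [ 0.0013 -0.0026 -0.0992]  after-turn frame: [ 0.0026 -0.0027 -0.0992]
```

>>> servo_tool --moves "0 0 -0.02 0 0 0 1;0 0 -0.035 0 0 0 1;0 0 -0.035 0 0 0 1;0 0 -0.03 0 0 -0.18 1;0 0 0 0 0 -0.18 1;0 0 0 0 0 -0.18 1;0 0 0 0 0 0 1"

```text
time_s: 3.87
tool_pos: [0.469, -0.3761, 0.1369]
tool_rot: [-179.8, -0.2, 90.1]
force: [0.6, -0.1, -3.9]
grip_width: 0.0411
```

```bash
python3 go.py .593 -.037 .13 -178.13 0 89.8
```

```text
t 3.8667 pos [ 0.469  -0.3761  0.1369] rot [-1.7983e+02 -1.7000e-01  9.0090e+01] F [ 0.6 -0.1 -3.9] M [-0.04 -0.1   0.01] w 0.0411
turn fs (tool): [ 0.059 -0.006  0.01 ]
shift now-frame: [0.3388 0.1246 0.0075]  after-turn frame: [0.3395 0.123  0.0029]
```

>>> servo_tool --moves "0.020 0.008 0 0 0 0 1;0.034 0.0125 0 0 0 0 1;0.034 0.0125 0 0 0 0 1;0.034 0.0125 0 0 0 0 1;0.034 0.0125 0 0 0 0 1;0.034 0.0125 0 0 0 0 1;0.034 0.0125 0 0 0 0 1;0.034 0.0125 0 0 0 0 1;0.034 0.0125 0 0 0 0 1;0.020 0.007 0 0 0 0 1;0.01 0.004 0 0 0 0 1;0 0 0 0 0 0 1;0 0 0 0 0 0 1"

```text
time_s: 4.95
tool_pos: [0.5877, -0.0416, 0.1179]
tool_rot: [-178.6, -0.7, 87.6]
force: [-0.3, -0.7, -4.0]
grip_width: 0.0416
```

```bash
python3 go.py .593 -.037 .12 180 -1.87 89.8
```

```text
t 4.95 pos [ 0.5877 -0.0416  0.1179] rot [-178.58   -0.71   87.63] F [-0.3 -0.7 -4. ] M [-0.12 -0.11 -0.06] w 0.0416
turn fs (tool): [-0.048  0.04  -0.076]
shift now-frame: [ 0.0048  0.005  -0.0022]  after-turn frame: [ 0.0046  0.0053 -0.002 ]
```

>>> servo_tool --moves "0 0 -0.004 -0.048 0.04 -0.076 1;0.0046 0.0053 0 0 0 0 1;0 0 0 0 0 0 1;0 0 0 0 0 0 1"

```text
time_s: 5.28
tool_pos: [0.5907, -0.042, 0.1187]
tool_rot: [-179.7, -1.8, 89.2]
force: [-0.7, -0.0, -2.6]
grip_width: 0.0411
```

```bash
python3 go.py .593 -.037 .12 180 -1.87 89.8
python3 - <<'E'
from cell import env
from h import *
for n in ("scene","top"):
    c=env.read_camera(n); np.savez(f"pics/{n}2.npz",**c)
    crop(c,*((190,170,300,260) if n=="scene" else (250,140,380,215)),7 if n=="scene" else 6,f"pics/{n}2.png")
E
python3 go.py .593 -.037 .12 180 -1.87 89.8
```

```text
t 5.2833 pos [ 0.5907 -0.042   0.1187] rot [-179.68   -1.78   89.24] F [-0.7 -0.  -2.6] M [-0.17 -0.05 -0.02] w 0.0411
turn fs (tool): [-0.011  0.003 -0.02 ]
shift now-frame: [ 0.005   0.0023 -0.0012]  after-turn frame: [ 0.005   0.0023 -0.0011]
t 5.3833 pos [ 0.5909 -0.0414  0.1188] rot [-179.7    -1.81   89.29] F [-0.9  0.8 -3.3] M [-0.13 -0.14  0.07] w 0.0414
turn fs (tool): [-0.01   0.002 -0.018]
shift now-frame: [ 0.0045  0.0021 -0.0011]  after-turn frame: [ 0.0044  0.0021 -0.0011]
```

View pics/scene2.png

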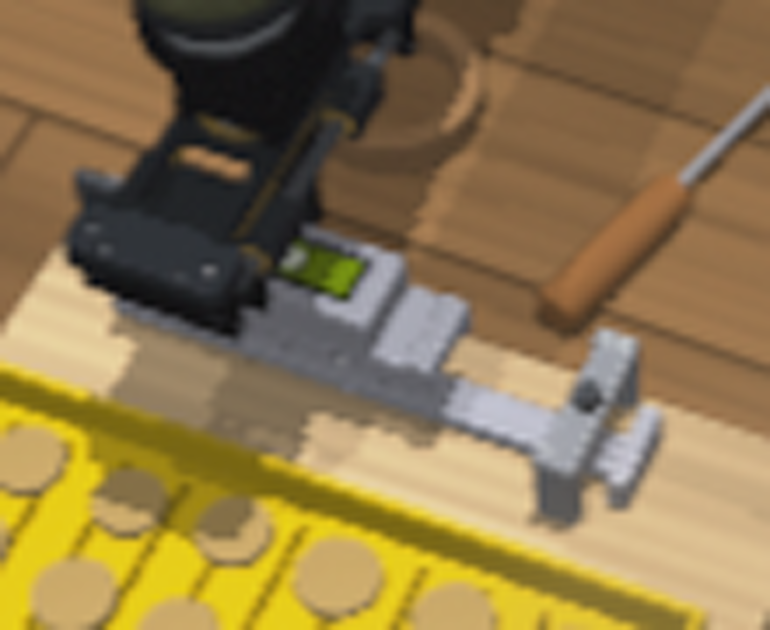

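View pics/top2.png

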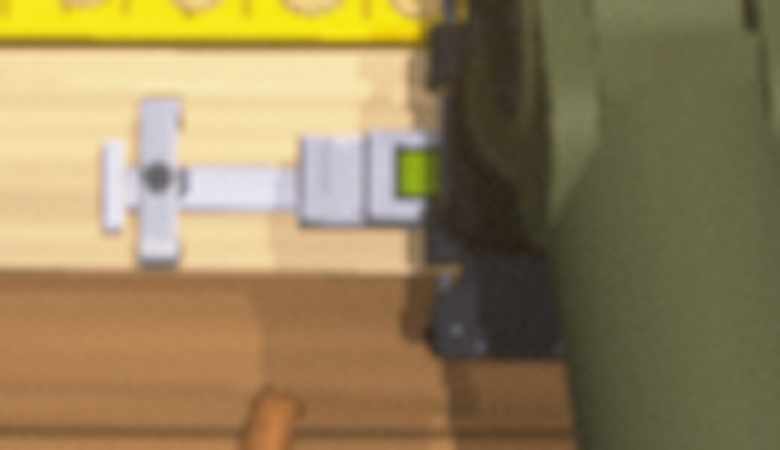

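Run:
```python
from h import *
c=load("top2"); h=cv2.cvtColor(c["img"],cv2.COLOR_RGB2HSV).astype(int)
z=.0980+.075*.032+.0215
for u in (302,304,306):
    print(u,[(v,h[v,u,1],h[v,u,2]) for v in range(158,184)])
f=lambda x,y:(250+x/6-.5,140+y/6-.5)
print("tip",ray(c,*f(301,180),z),ray(c,*f(301,137),z)[0],ray(c,*f(301,224),z)[0])
print("blkfront",ray(c,*f(370,178),.098+.0018+.04))
print("vial z", [ray(c,*f(415,y),.14)[0] for y in (148,198)])
print("rail here", [ray(c,*f(240,y),.0765)[0] for y in (165,210)])
```

```text
302 [(158, np.int64(79), np.int64(245)), (159, np.int64(76), np.int64(247)), (160, np.int64(77), np.int64(246)), (161, np.int64(76), np.int64(244)), (162, np.int64(38), np.int64(231)), (163, np.int64(13), np.int64(213)), (164, np.int64(17), np.int64(210)), (165, np.int64(17), np.int64(209)), (166, np.int64(18), np.int64(210)), (167, np.int64(17), np.int64(208)), (168, np.int64(18), np.int64(210)), (169, np.int64(17), np.int64(210)), (170, np.int64(17), np.int64(209)), (171, np.int64(18), np.int64(210)), (172, np.int64(18), np.int64(209)), (173, np.int64(19), np.int64(211)), (174, np.int64(18), np.int64(211)), (175, np.int64(19), np.int64(210)), (176, np.int64(17), np.int64(180)), (177, np.int64(24), np.int64(141)), (178, np.int64(87), np.int64(191)), (179, np.int64(92), np.int64(224)), (180, np.int64(92), np.int64(224)), (181, np.int64(94), np.int64(223)), (182, np.int64(91), np.int64(226)), (183, np.int64(93), np.int64(226))]
304 [(158, np.int64(78), np.int64(245)), (159, np.int64(76), np.int64(247)), (160, np.int64(76), np.int64(246)), (161, np.int64(76), np.int64(244)), (162, np.i
[... 1288 characters left out ...]
 (172, np.int64(18), np.int64(213)), (173, np.int64(18), np.int64(214)), (174, np.int64(18), np.int64(214)), (175, np.int64(20), np.int64(212)), (176, np.int64(21), np.int64(198)), (177, np.int64(16), np.int64(159)), (178, np.int64(83), np.int64(190)), (179, np.int64(91), np.int64(222)), (180, np.int64(93), np.int64(223)), (181, np.int64(90), np.int64(224)), (182, np.int64(92), np.int64(225)), (183, np.int64(89), np.int64(226))]
tip [0.5914491  0.04413114 0.1219    ] 0.6120887014167743 0.5703619593460433
blkfront [0.58999202 0.01233022 0.1398    ]
vial z [np.float64(0.6042100712512439), np.float64(0.5805963079955598)]
rail here [np.float64(0.6051888180502233), np.float64(0.5827991580433434)]
```

>>> servo_tool --moves "0.004 0.001 0 -0.01 0.002 -0.02 1;0 0 0.01 0 0 0 1;0 0 0.01 0 0 0 1;0 0 0 0 0 0 1;0 0 0 0 0 0 1"

```text
time_s: 5.8
tool_pos: [0.5917, -0.037, 0.0963]
tool_rot: [-180.0, -1.8, 89.8]
force: [-0.2, 0.3, -3.1]
grip_width: 0.0411
```

```bash
python3 go.py .592 -.037 .084 180 -1.87 89.8
```

```text
t 5.8 pos [ 0.5917 -0.037   0.0963] rot [-179.98   -1.85   89.79] F [-0.2  0.3 -3.1] M [-0.11 -0.05 -0.04] w 0.0411
turn fs (tool): [-0.001  0.001 -0.   ]
shift now-frame: [-0.0004  0.0003  0.0123]  after-turn frame: [-0.0004  0.0003  0.0123]
```

Nearly aligned. One check of the tip over the rail, then lower.

Run:
```python
from cell import env
from h import *
c=env.read_camera("top"); h=cv2.cvtColor(c["img"],cv2.COLOR_RGB2HSV).astype(int)
def edge(line,i0,th): # subpixel crossing
    for i in range(len(line)-1):
        if (line[i]-th)*(line[i+1]-th)<0: yield i0+i+(line[i]-th)/(line[i]-line[i+1])
for u in (301,303,305,307):
    s=h[155:185,u,1].astype(float); v=h[155:185,u,2].astype(float)
    e=list(edge(s,155,48)); print(u,[round(x,2) for x in e], "val",[ (155+i,int(v[i])) for i in range(17,26)])
    e2=list(edge(s,155,48))
for u in (288,291,294):
    s=h[155:185,u,1].astype(float); e=list(edge(s,155,50)); print("rail",u,[round(ray(c,u,x,.0765)[0],4) for x in e])
z=.0963-.0208+.0024+.0215
for v in (161,162,163,175,176,177): print(v,ray(c,304,v,z)[0].round(4))
c=env.read_camera("scene"); crop(c,215,190,300,255,9,"pics/s3.png")
```

```text
301 [np.float64(162.67), np.float64(177.71)] val [(172, 201), (173, 201), (174, 203), (175, 203), (176, 197), (177, 163), (178, 170), (179, 212), (180, 222)]
303 [np.float64(162.76), np.float64(178.02)] val [(172, 211), (173, 210), (174, 212), (175, 211), (176, 208), (177, 182), (178, 180), (179, 212), (180, 223)]
305 [np.float64(162.71), np.float64(178.05)] val [(172, 215), (173, 217), (174, 215), (175, 216), (176, 214), (177, 188), (178, 183), (179, 212), (180, 222)]
307 [np.float64(162.8), np.float64(178.02)] val [(172, 199), (173, 199), (174, 199), (175, 201), (176, 196), (177, 176), (178, 180), (179, 212), (180, 222)]
rail 288 [np.float64(0.6055), np.float64(0.5817)]
rail 291 [np.float64(0.6057)]
rail 294 [np.float64(0.6051), np.float64(0.5814)]
161 0.6196
162 0.6166
163 0.6137
175 0.5785
176 0.5756
177 0.5727
```

View pics/s3.png

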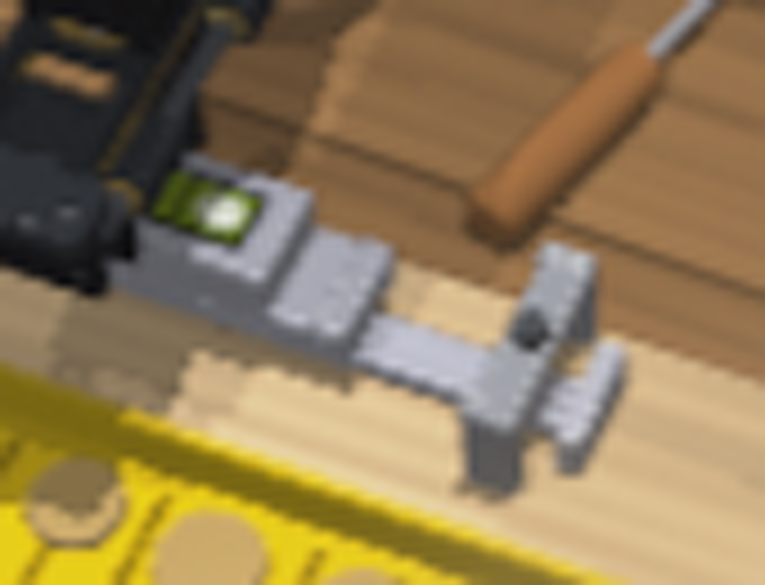

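>>> servo_tool --moves "0 0 0.004 0 0 0 1;0 0 0.004 0 0 0 1;0 0 0.002 0 0 0 1;0 0 0 0 0 0 1"

```text
time_s: 6.23
tool_pos: [0.5923, -0.0367, 0.0863]
tool_rot: [179.9, -1.8, 89.8]
force: [-0.3, -0.1, -2.9]
grip_width: 0.0413
```

```bash
python3 go.py .592 -.037 .084 180 -1.87 89.8
```

```text
t 6.2333 pos [ 0.5923 -0.0367  0.0863] rot [179.94  -1.84  89.79] F [-0.3 -0.1 -2.9] M [-0.04 -0.07 -0.01] w 0.0413
turn fs (tool): [ 0.002  0.001 -0.   ]
shift now-frame: [-0.0003 -0.0003  0.0022]  after-turn frame: [-0.0003 -0.0003  0.0022]
```

>>> servo_tool --moves "0 0 0.0015 0 0 0 1;0 0 0.0015 0 0 0 1;0 0 0 0 0 0 1"

```text
time_s: 6.48
tool_pos: [0.5926, -0.0367, 0.0843]
tool_rot: [179.9, -1.8, 89.8]
force: [-0.3, -0.2, -3.9]
grip_width: 0.0416
```

>>> servo_tool --moves "0 0 0.0015 0 0 0 1;0 0 0.001 0 0 0 1;0 0 0 0 0 0 1"

```text
time_s: 6.73
tool_pos: [0.5929, -0.0367, 0.0842]
tool_rot: [179.9, -1.7, 89.8]
force: [-2.5, -0.4, 0.0]
grip_width: 0.0413
```

>>> servo_tool --moves "0.008 0 0 0 0 0 1;0.01 0 0 0 0 0 1;0.01 0 0 0 0 0 1;0.01 0 0 0 0 0 1;0.004 0 0 0 0 0 1;0 0 0 0 0 0 1"

```text
time_s: 7.23
tool_pos: [0.595, 0.0073, 0.0855]
tool_rot: [179.6, -1.6, 89.7]
force: [0.3, -1.3, -1.0]
grip_width: 0.0414
```

```bash
python3 go.py .593 .043 .0868 180 -1.87 89.8
python3 - <<'E'
from cell import env
from h import *
c=env.read_camera("scene"); crop(c,215,190,315,265,8,"pics/s4.png")
c=env.read_camera("top"); crop(c,250,140,350,215,8,"pics/t4.png")
E
```

```text
t 7.2333 pos [0.595  0.0073 0.0855] rot [179.61  -1.58  89.72] F [ 0.3 -1.3 -1. ] M [-0.42 -0.04  0.03] w 0.0414
turn fs (tool): [ 0.014  0.01  -0.003]
shift now-frame: [ 0.0357 -0.0022 -0.0003]  after-turn frame: [ 0.0357 -0.0021 -0.0001]
```

View pics/s4.png

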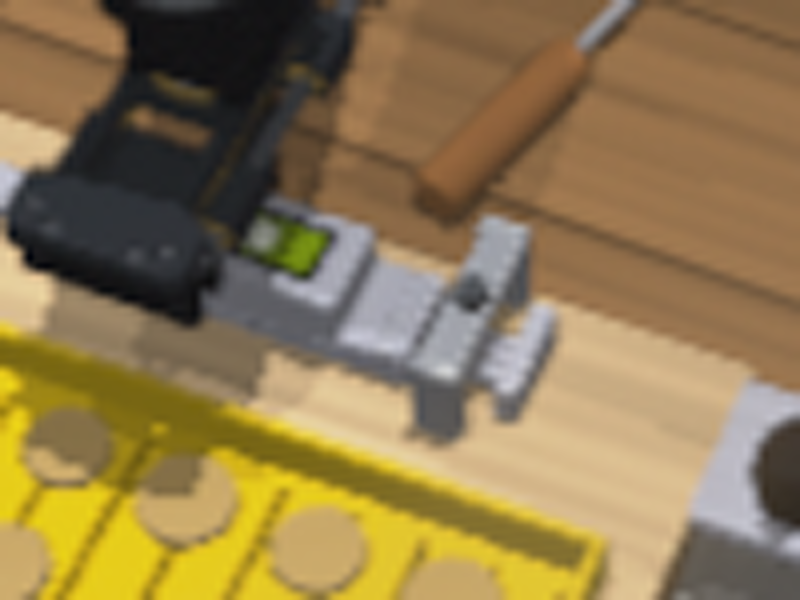

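View pics/t4.png

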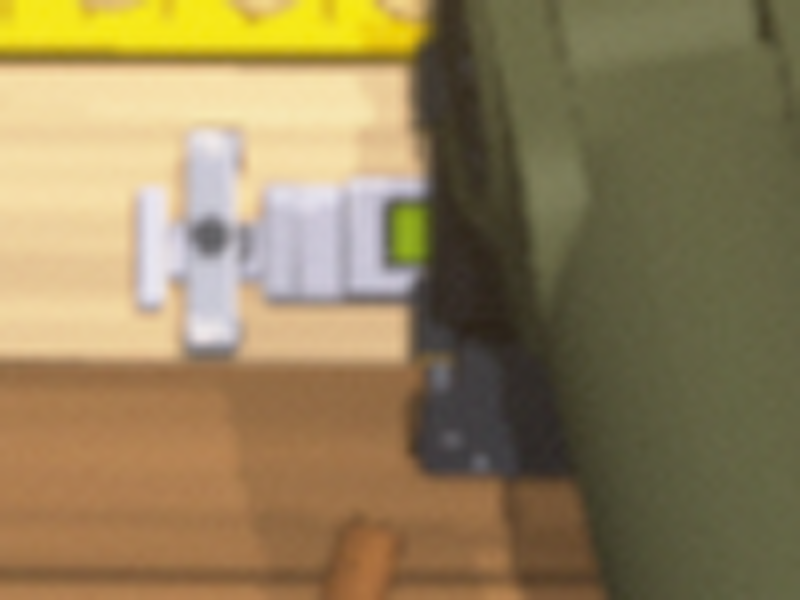

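>>> servo_tool --moves "0.006 -0.001 0 0.014 0.01 0 1;0.006 -0.0005 0 0 0 0 1;0.006 0 0 0 0 0 1;0.006 0 0 0 0 0 1;0.006 0 0 0 0 0 1" --squeeze 45

```text
time_s: 7.75
tool_pos: [0.5943, 0.0281, 0.086]
tool_rot: [-179.9, -1.3, 89.2]
force: [-1.1, -4.3, 1.2]
grip_width: 0.0408
```

```bash
python3 go.py .593 .043 .0868 180 -1.87 89.8
```

```text
t 7.75 pos [0.5943 0.0281 0.086 ] rot [-179.93   -1.26   89.18] F [-1.1 -4.3  1.2] M [-1.19 -0.1   0.01] w 0.0408
turn fs (tool): [-0.002  0.021 -0.021]
shift now-frame: [ 0.0149 -0.0015 -0.0005]  after-turn frame: [ 0.0149 -0.0014 -0.0003]
```

>>> servo_tool --moves "0.007 0 0 0 0.02 -0.01 1;0.007 0 0 0 0 0 1;0.007 0 0 0 0 0 1"

```text
time_s: 8.0
tool_pos: [0.5945, 0.0438, 0.0863]
tool_rot: [-179.9, -1.4, 89.2]
force: [-0.2, -11.0, -0.2]
grip_width: 0.0408
```

```bash
python3 go.py .593 .043 .0868 180 -1.87 89.8
```

```text
t 8.0 pos [0.5945 0.0438 0.0863] rot [-179.86   -1.44   89.18] F [ -0.2 -11.   -0.2] M [-3.39 -0.02  0.07] w 0.0408
turn fs (tool): [-0.004  0.015 -0.022]
shift now-frame: [-0.0008 -0.0015 -0.0005]  after-turn frame: [-0.0007 -0.0015 -0.0005]
```

>>> servo_tool --moves "0.007 0 0 0 0 0 1;0.007 0 0 0 0 0 1"

```text
time_s: 8.17
tool_pos: [0.5941, 0.044, 0.085]
tool_rot: [-179.7, -0.3, 88.8]
force: [-1.1, -13.1, -0.5]
grip_width: 0.0407
```

```bash
python3 go.py .593 .043 .0868 180 -1.87 89.8
python3 - <<'E'
from cell import env
from h import *
c=env.read_camera("scene"); crop(c,215,190,315,265,8,"pics/s5.png")
c=env.read_camera("top"); crop(c,250,140,350,215,8,"pics/t5.png")
E
python3 go.py .593 .043 .0868 180 -1.87 89.8
```

```text
t 8.1667 pos [0.5941 0.044  0.085 ] rot [-179.68   -0.34   88.8 ] F [ -1.1 -13.1  -0.5] M [-3.17  0.05  0.21] w 0.0407
turn fs (tool): [-0.011  0.053 -0.035]
shift now-frame: [-0.001  -0.0011 -0.0018]  after-turn frame: [-0.0009 -0.0011 -0.0018]
t 8.2667 pos [0.5941 0.044  0.0849] rot [-179.67   -0.35   88.81] F [ -0.3 -13.4  -0.9] M [-3.14  0.1   0.15] w 0.0414
turn fs (tool): [-0.011  0.053 -0.035]
shift now-frame: [-0.001  -0.0011 -0.0019]  after-turn frame: [-0.0009 -0.0011 -0.0019]
```

View pics/s5.png

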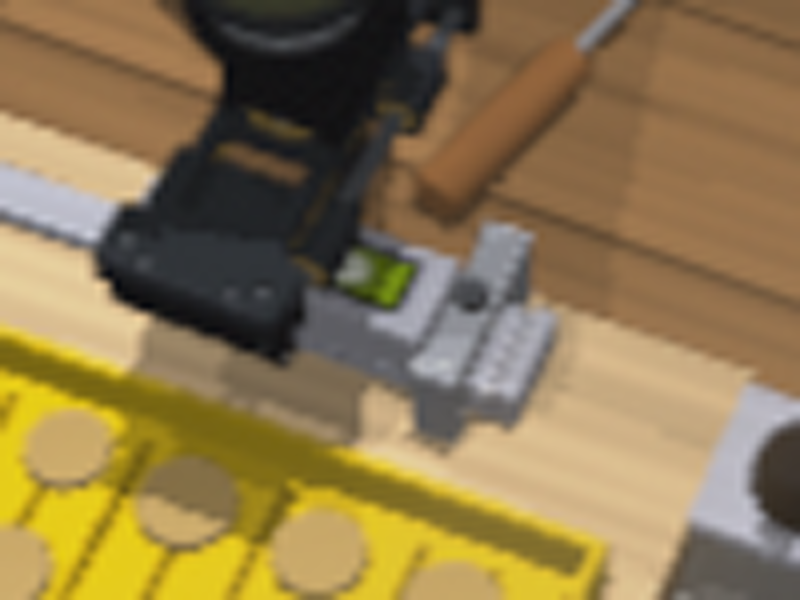

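View pics/t5.png

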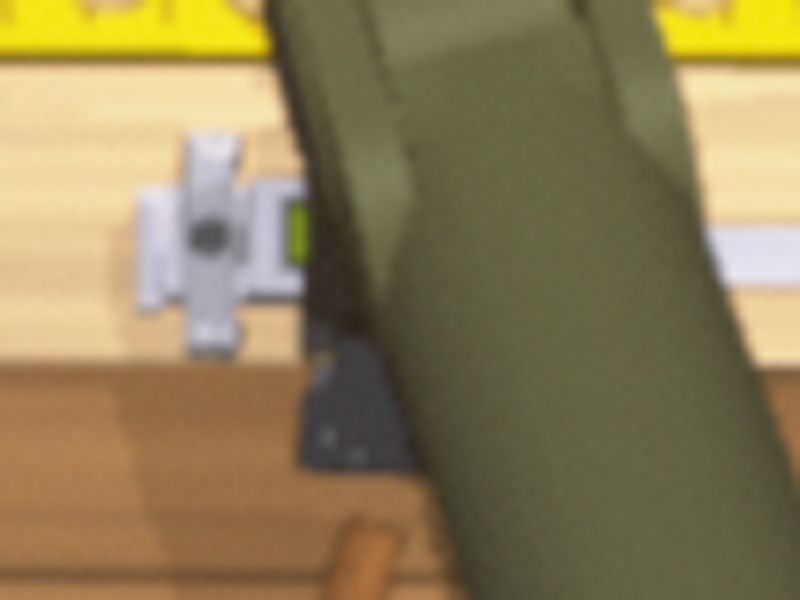

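>>> servo_tool --moves "-0.001 0 -0.001 -0.01 0.04 -0.01 1;-0.002 0 0 0 0 0 1;-0.002 0 0 0 0 0 1;0 0 0 0 0 0 1"

```text
time_s: 8.6
tool_pos: [0.5942, 0.0421, 0.0865]
tool_rot: [-180.0, -1.7, 89.1]
force: [-0.9, -2.8, -0.0]
grip_width: 0.0411
```

```bash
python3 go.py .593 .043 .0868 180 -1.87 89.8
```

```text
t 8.6 pos [0.5942 0.0421 0.0865] rot [-179.98   -1.74   89.07] F [-0.9 -2.8 -0. ] M [-0.65 -0.02  0.05] w 0.0411
turn fs (tool): [ 0.     0.004 -0.025]
shift now-frame: [ 0.0009 -0.0012 -0.0002]  after-turn frame: [ 0.0009 -0.0012 -0.0002]
```

>>> servo_tool --moves "-0.002 0 0 0 0 0 1;-0.0015 0 0 0 0 0 1;0 0 0 0 0 0 1"

```text
time_s: 8.85
tool_pos: [0.5942, 0.042, 0.0867]
tool_rot: [180.0, -1.9, 89.2]
force: [0.4, -2.8, 0.2]
grip_width: 0.0408
```

>>> servo_tool --moves "-0.004 0 0 0 0 0 1;-0.004 0 0 0 0 0 1"

```text
time_s: 9.02
tool_pos: [0.5942, 0.04, 0.0867]
tool_rot: [179.9, -2.3, 89.5]
force: [0.6, 6.0, -0.3]
grip_width: 0.0406
```

>>> servo_tool --moves "0.004 0 0 0 0 0 1;0.004 0 0 0 -0.01 0 1;0.003 0 0 0 0 0 1;0 0 0 0 0 0 1"

```text
time_s: 9.35
tool_pos: [0.5942, 0.0433, 0.0861]
tool_rot: [180.0, -1.4, 89.3]
force: [-0.6, 2.1, 1.6]
grip_width: 0.0412
```

```bash
python3 go.py .593 .043 .0868 180 -1.87 89.8
```

```text
t 9.35 pos [0.5942 0.0433 0.0861] rot [180.    -1.35  89.26] F [-0.6  2.1  1.6] M [ 0.39 -0.01  0.11] w 0.0412
turn fs (tool): [ 0.001  0.018 -0.019]
shift now-frame: [-0.0003 -0.0012 -0.0007]  after-turn frame: [-0.0003 -0.0012 -0.0007]
```

Home. Release and lift straight up.

>>> servo_tool --moves "0 0 0 0 0 0 0.3;0 0 0 0 0 0 -0.3;0 0 0 0 0 0 -1;0 0 0 0 0 0 -1;0 0 0 0 0 0 -1;0 0 0 0 0 0 -1;0 0 0 0 0 0 -1;0 0 0 0 0 0 -1"

```text
time_s: 10.02
tool_pos: [0.5937, 0.0458, 0.0856]
tool_rot: [-179.9, -1.5, 89.3]
force: [0.6, 0.1, -0.8]
grip_width: 0.0798
```

```bash
python3 go.py .594 .043 .20 180 0 89.8
```

```text
t 10.0167 pos [0.5937 0.0458 0.0856] rot [-179.95   -1.48   89.35] F [ 0.6  0.1 -0.8] M [-0.09 -0.11 -0.02] w 0.0798
turn fs (tool): [-0.002 -0.052 -0.016]
shift now-frame: [ 1.000e-04  2.000e-04 -1.144e-01]  after-turn frame: [-0.0028  0.0003 -0.1144]
```

>>> servo_tool --moves "0 0 -0.015 0 0 0 -1;0 0 -0.03 0 0 0 -1;0 0 -0.035 0 -0.05 0 -1;0 0 -0.03 0 0 0 -1;0 0 -0.01 0 0 0 -1;0 0 0 0 0 0 -1"

```text
time_s: 10.52
tool_pos: [0.5916, 0.0435, 0.2074]
tool_rot: [-179.6, -0.0, 89.3]
force: [0.0, 0.2, 0.2]
grip_width: 0.087
```

```bash
python3 go.py .594 .257 .19 180 0 167
python3 - <<'E'
from cell import env
from h import *
c=env.read_camera("scene"); crop(c,215,190,345,280,6,"pics/s6.png")
E
```

```text
t 10.5167 pos [0.5916 0.0435 0.2074] rot [-1.7956e+02 -3.0000e-02  8.9350e+01] F [0.  0.2 0.2] M [-0.02 -0.18  0.01] w 0.087
turn fs (tool): [-0.012 -0.011 -2.71 ]
shift now-frame: [2.135e-01 1.000e-04 1.750e-02]  after-turn frame: [0.0457 0.2086 0.0174]
```

View pics/s6.png

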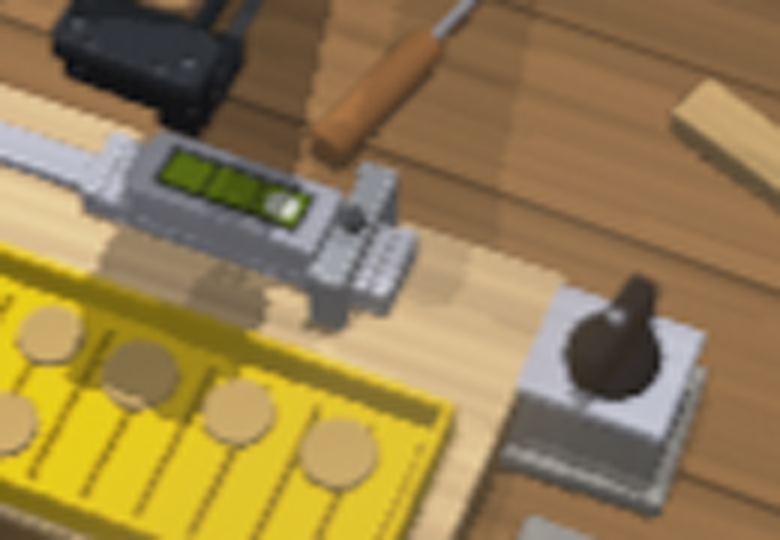

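>>> servo_tool --moves "0.02 0 0 0 0 0 -1;0.035 0 0 0 0 0 -1;0.035 0 0 0 0 0 -1;0.035 0 0 0 0 0 -1;0.035 0 0 0 0 0 -1;0.03 0 0 0 0 0 -1;0.012 0 0 0 0 0 -1;0 0 0 0 0 -0.24 -1;0 0 0 0 0 -0.24 -1;0 0 0 0 0 -0.24 -1;0 0 0 0 0 -0.24 -1;0 0 0 0 0 -0.24 -1;0 0 0 0 0 -0.24 -1;0 0 0 0 0 -0.24 -1;0 0 0 0 0 -0.24 -1;0 0 0 0 0 -0.24 -1;0 0 0 0 0 -0.24 -1;0 0 0 0 0 -0.2 -1;0 0 0 0 0 0 -1;0 0 0 0 0 0 -1"

```text
time_s: 12.23
tool_pos: [0.5817, 0.2317, 0.1632]
tool_rot: [-177.9, -3.0, 165.9]
force: [-0.4, -0.5, 0.0]
grip_width: 0.0871
```

```bash
python3 go.py .594 .257 .14 180 0 167
python3 - <<'E'
from cell import env
from h import *
print(env.get_obs()["qpos"].round(1))
E
```

```text
t 12.2333 pos [0.5817 0.2317 0.1632] rot [-177.87   -3.02  165.86] F [-0.4 -0.5  0. ] M [ 0.13 -0.23  0.02] w 0.0871
turn fs (tool): [-0.073 -0.106 -0.038]
shift now-frame: [-0.0069  0.0284  0.0218]  after-turn frame: [-0.0063  0.0274  0.0232]
[ 14.2  28.5 -52.2  85.1  21.6  81.   36.6]
```

>>> servo_tool --moves "0 0 0 -0.073 -0.106 -0.038 -1;-0.003 0.014 0.005 0 0 0 -1;-0.003 0.013 0.005 0 0 0 -1;0 0 0 0 0 0 -1"

```text
time_s: 12.57
tool_pos: [0.592, 0.2509, 0.1468]
tool_rot: [-179.6, -0.2, 166.1]
force: [0.2, -0.2, -0.1]
grip_width: 0.087
```

```bash
python3 go.py .594 .257 .14 180 0 167
python3 - <<'E'
from cell import env
from h import *
print(env.get_obs()["qpos"].round(1))
E
```

```text
t 12.5667 pos [0.592  0.2509 0.1468] rot [-179.63   -0.22  166.12] F [ 0.2 -0.2 -0.1] M [ 0.05 -0.09 -0.02] w 0.087
turn fs (tool): [-0.013 -0.008 -0.031]
shift now-frame: [-0.0005  0.0065  0.0068]  after-turn frame: [-0.0006  0.0064  0.0068]
[ 13.3  28.6 -52.2  87.   23.   76.1  34.9]
```

>>> servo_tool --moves "0 0.006 0 -0.013 -0.008 -0.031 -1;0 0 0.006 0 0 0 -1;0 0 0 0 0 0 -1"

```text
time_s: 12.82
tool_pos: [0.5931, 0.2556, 0.1392]
tool_rot: [-179.9, -0.0, 166.8]
force: [-1.1, 0.1, -0.7]
grip_width: 0.0873
```

```bash
python3 go.py .594 .257 .096 180 0 167
python3 - <<'E'
from cell import env
from h import *
c=env.read_camera("scene"); crop(c,270,190,370,280,7,"pics/s7.png")
E
```

```text
t 12.8167 pos [0.5931 0.2556 0.1392] rot [-1.7991e+02 -5.0000e-02  1.6685e+02] F [-1.1  0.1 -0.7] M [ 0.11 -0.13 -0.01] w 0.0873
turn fs (tool): [-0.003 -0.002 -0.005]
shift now-frame: [-0.0006  0.0016  0.0432]  after-turn frame: [-0.0006  0.0015  0.0432]
```

View pics/s7.png

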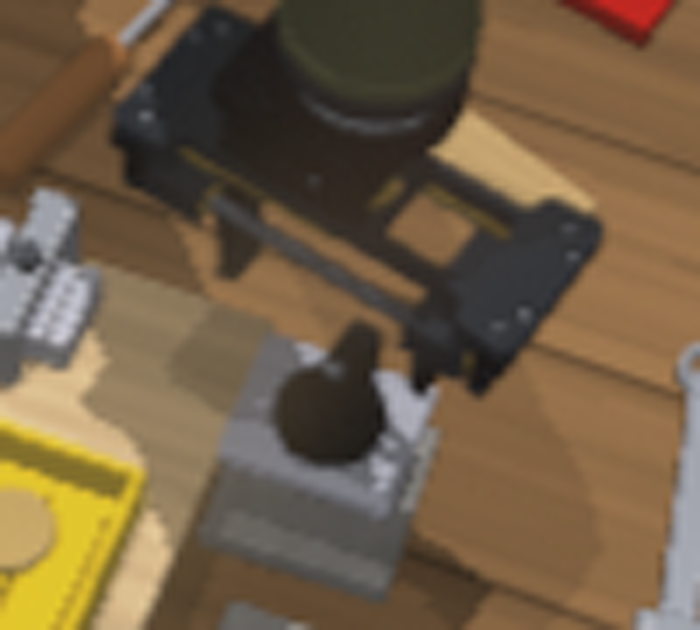

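>>> servo_tool --moves "0 0.001 0.012 0 0 0 -1;0 0 0.015 0 0 0 -1;0 0 0.012 0 0 0 -1;0 0 0 0 0 0 -1"

```text
time_s: 13.2
tool_pos: [0.5946, 0.2563, 0.099]
tool_rot: [-180.0, 0.1, 166.7]
force: [-0.9, -0.2, -1.6]
grip_width: 0.0871
```

```bash
python3 go.py .594 .257 .096 180 0 167
python3 - <<'E'
from cell import env
from h import *
c=env.read_camera("scene"); crop(c,270,190,370,280,7,"pics/s8.png")
E
```

```text
t 13.2 pos [0.5946 0.2563 0.099 ] rot [-1.7999e+02  1.4000e-01  1.6671e+02] F [-0.9 -0.2 -1.6] M [ 0.04 -0.05  0.06] w 0.0871
turn fs (tool): [-0.     0.005 -0.01 ]
shift now-frame: [0.0007 0.0006 0.003 ]  after-turn frame: [0.0007 0.0006 0.003 ]
```

View pics/s8.png

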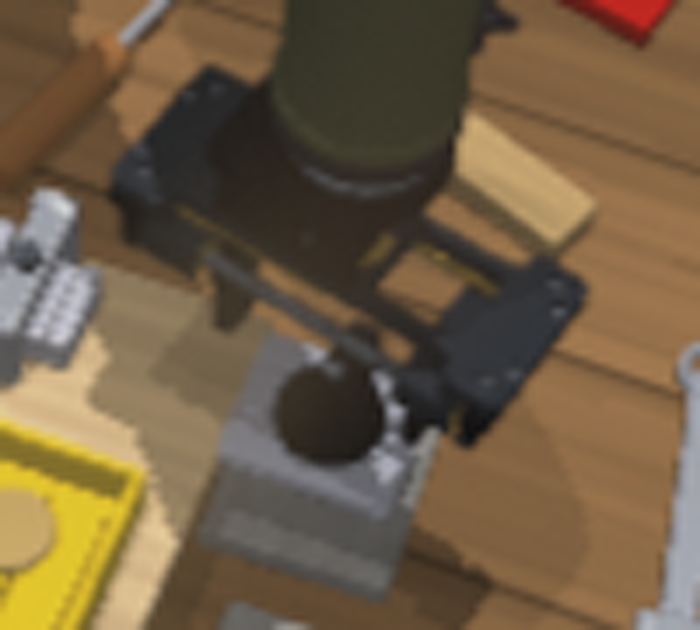

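>>> servo_tool --moves "0 0.0005 0.003 0 0 0 1;0 0 0 0 0 0 1;0 0 0 0 0 0 1;0 0 0 0 0 0 1;0 0 0 0 0 0 1;0 0 0 0 0 0 1;0 0 0 0 0 0 1;0 0 0 0 0 0 1;0 0 0 0 0 0 1;0 0 0 0 0 0 1;0 0 0 0 0 0 1;0 0 0 0 0 0 1;0 0 0 0 0 0 1;0 0 0 0 0 0 1" --squeeze 50

```text
time_s: 14.42
tool_pos: [0.5967, 0.258, 0.0997]
tool_rot: [179.8, 0.4, 166.7]
force: [1.2, 0.1, -0.0]
grip_width: 0.004
```

```bash
python3 go.py .594 .257 .096 180 0 167
```

```text
t 14.4167 pos [0.5967 0.258  0.0997] rot [179.82   0.38 166.68] F [ 1.2  0.1 -0. ] M [ 0.07 -0.14 -0.07] w 0.004
turn fs (tool): [ 0.006  0.013 -0.011]
shift now-frame: [ 0.0024 -0.0016  0.0037]  after-turn frame: [ 0.0024 -0.0016  0.0037]
```

Run:
```python
from cell import env
from h import *
c=env.read_camera("scene"); crop(c,270,190,370,280,7,"pics/s9.png"); np.savez("pics/s9.npz",**c)
c=env.read_camera("top"); crop(c,200,130,270,190,9,"pics/t9.png")
print(env.get_obs()["grip_width"])
```

```text
0.0015811305043819757
```

View pics/s9.png

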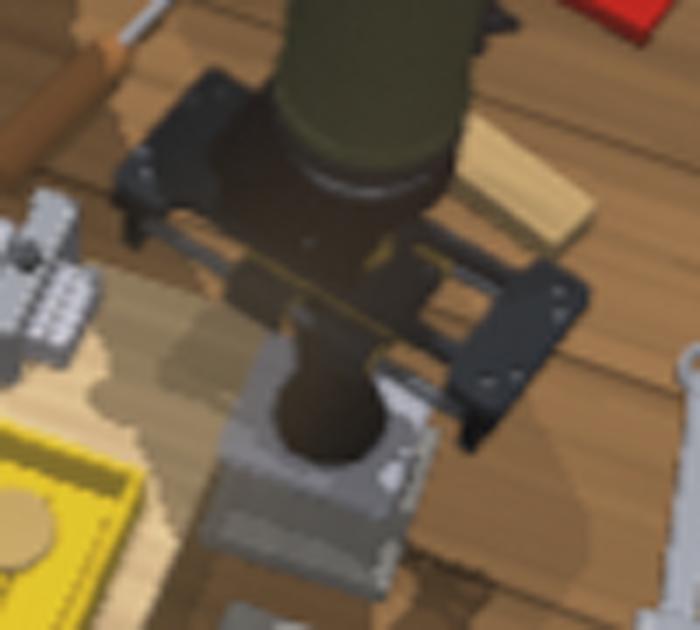

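View pics/t9.png

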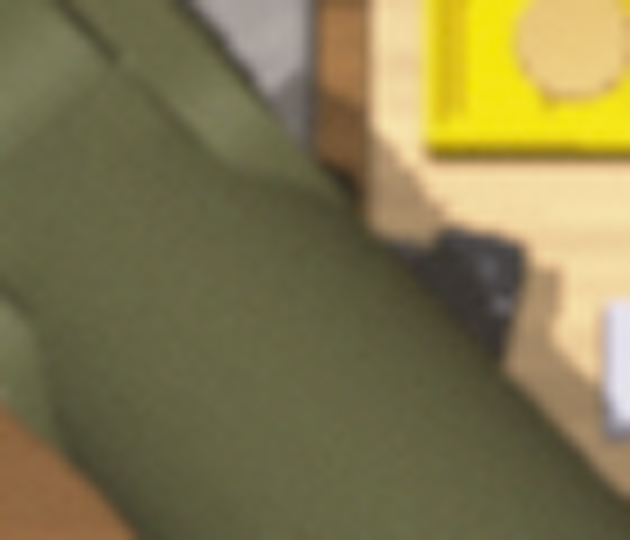

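Run:
```python
from cell import env
from h import *
s=load("s9"); s0=load("scene0")
cv2.imwrite("pics/cmp.png",np.hstack([cv2.resize(x["img"][200:290,275:355,::-1],None,fx=4.9,fy=4.9,interpolation=cv2.INTER_CUBIC) for x in (s0,s)]))
for p in ((.5967,.258,.0887),(.5967,.258,.0997),(.594,.257,.112),(.623,.25,.112),(.565,.264,.112)): q=proj(s,p); print(p,q, (q-[275,200])*4.9)
o=env.get_obs(); print(o["tool_pos"],o["tool_rot"],o["force"])
S=pts(s);S0=pts(s0)
for v in range(236,268,3): print(v,[tuple(S0[v,u].round(3).tolist()) for u in (314,318,322)],[tuple(S[v,u].round(3).tolist()) for u in (314,318,322)])
```

```text
(0.5967, 0.258, 0.0887) [316.15243234 247.81948275] [201.64691846 234.31546545]
(0.5967, 0.258, 0.0997) [316.43639506 246.02091126] [203.03833579 225.50246518]
(0.594, 0.257, 0.112) [316.75359258 243.17276475] [204.59260367 211.5465473 ]
(0.623, 0.25, 0.112) [311.31252258 249.94841418] [177.93136064 244.74722949]
(0.565, 0.264, 0.112) [322.0828593  236.53634159] [230.70601058 179.02807381]
[0.59666895 0.25798878 0.09969633] [179.82430227   0.37567386 166.67679596] [ 0.48127092  1.14517063 -0.44516535]
236 [(0.504, 0.224, -0.001), (0.502, 0.237, 0.004), (0.566, 0.264, 0.117)] [(0.63, 0.254, 0.206), (0.628, 0.265, 0.209), (0.627, 0.276, 0.215)]
239 [(0.558, 0.238, 0.071), (0.58, 0.256, 0.114), (0.576, 0.267, 0.115)] [(0.635, 0.256, 0.197), (0.639, 0.268, 0.211), (0.633, 0.279, 0.21)]
242 [(0.575, 0.243, 0.08), (0.591, 0.26, 0.116), (0.575, 0.269, 0.098)] [(0.607, 0.251, 0.135), (0.638, 0.27, 0.196), (0.638, 0.281, 0.203)]
245 [(0.605, 0.252, 0.115), (0.601, 0.263, 0.116), (0.575, 0.27, 0.08)] [(0.604, 0.251, 0.112), (0.603, 0.264, 0.119), (0.575, 0.27, 0.08)]
248 [(0.616, 0.256, 0.116)
[... 270 characters left out ...]
19, 0.259, 0.087), (0.613, 0.27, 0.085), (0.603, 0.281, 0.077)] [(0.621, 0.26, 0.09), (0.611, 0.27, 0.081), (0.605, 0.281, 0.08)]
257 [(0.622, 0.261, 0.074), (0.616, 0.273, 0.073), (0.61, 0.284, 0.071)] [(0.619, 0.261, 0.069), (0.613, 0.272, 0.067), (0.612, 0.284, 0.074)]
260 [(0.624, 0.263, 0.059), (0.626, 0.276, 0.073), (0.623, 0.288, 0.075)] [(0.625, 0.264, 0.063), (0.626, 0.276, 0.073), (0.624, 0.288, 0.078)]
263 [(0.612, 0.262, 0.019), (0.605, 0.274, 0.015), (0.628, 0.29, 0.066)] [(0.61, 0.262, 0.015), (0.604, 0.273, 0.014), (0.628, 0.29, 0.066)]
266 [(0.622, 0.266, 0.019), (0.616, 0.277, 0.016), (0.611, 0.289, 0.018)] [(0.622, 0.266, 0.02), (0.617, 0.278, 0.019), (0.612, 0.289, 0.018)]
```

View pics/cmp.png

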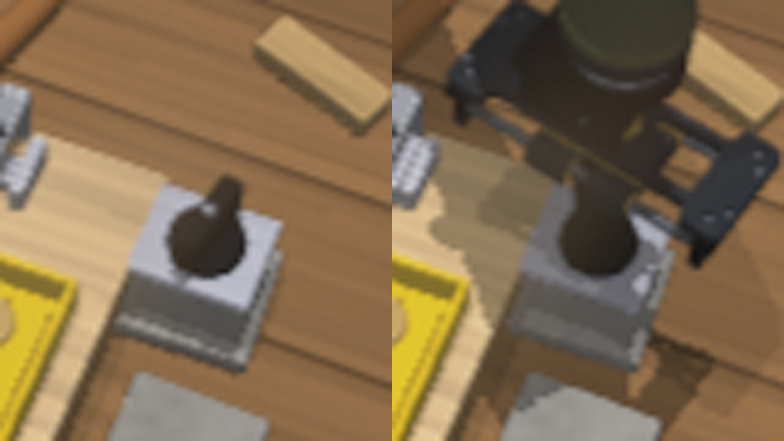

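Run:
```python
from h import *
s=load("s9"); im=s["img"][205:275,280:355,::-1].astype(float)
im=np.clip((im/255)**.45*255,0,255).astype(np.uint8)
cv2.imwrite("pics/g9.png",cv2.resize(im,None,fx=8,fy=8,interpolation=cv2.INTER_CUBIC))
S=pts(s)
for v in range(222,252,2): print(v,' '.join('%3d'%(S[v,u,2]*1000) for u in range(300,340,2)))
```

```text
222 217 225 227 232 234 241 240 280 282 286 281 264 237 230 227 229 228  -2   1   1
224   2  -2 219 225 229 238 237 245 248 278 261 244 216 230 229 221 226 229 228   0
226 201   3 205 212 223 223 229 235 240 247 250 230 220 232 208 210 214 221 226 229
228 198 208 207 210 209 219 225 232 232 238 239 229 230 207 205 203 205 202 220 222
230  -1 208 206 208 206 208 211 220 227 229 231 231 220 208 208 211 194   0 198 204
232   4 195 202 204 208 208 203 183 215 224 229 228 229 208 211 199  -1  -2   4   2
234  70  75 194 197 203 204 203 205 212 207 219 226 226 230 201  -1   1  -1   2   7
236  69  66  73  69 193 193 159 205 210 209 212 214 220 229 229 228  -1   0   1 231
238  66  72  74  72  70  72 149 201 208 210 210 207 210 211 226 228 227 228 231 229
240  74  68  69  72  65  70 140 193 201 207 208 211 202   0   1 218 223 230 229 225
242  73  69  68 1271  72  74 128 135 141 195 199 202 200 201   1   0   3 228 227 233
244  68  70  70  70  69  78 113 114 127 128 190  84  72 200 202 202  -1 228 232 228
246  70  71  68  69  71  78 110 114 119 106  85  79  81  70  74 202 203 222 229 229
248  70  69  74  71  74 110 116 115 107  98  82  81  77  72  73  72 200 199 216 227
250  70  79  68  75  68 102 110 116 101 1271  82  81  79  69  69  65   1   3 209 215
```

View pics/g9.png

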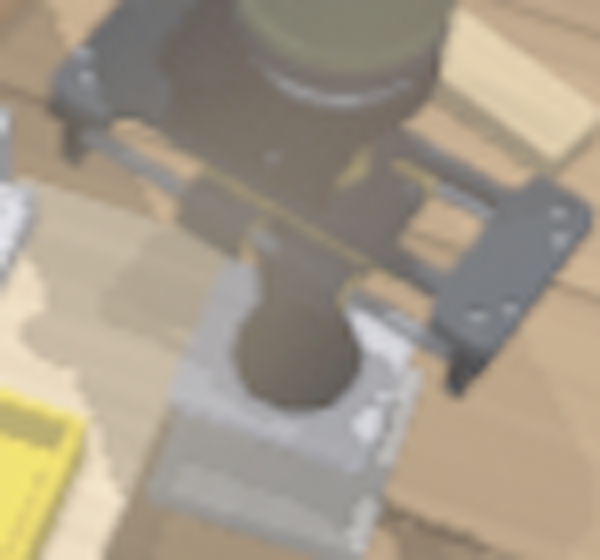

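Run:
```python
from h import *
s=load("scene2"); S=pts(s)
for v in range(190,226,2): print(v,' '.join('%3d'%(S[v,u,2]*1000) for u in range(196,250,2)))
```

```text
190   7   1   3   0   0  -1   3   1 245 240 236 238 241 246 250 248 249 241 194 225 222  20  26  26  24  23  26
192   5  -2   3  -4   7   2   0 245 248 229   4  -5   8 238 239 246 248 232 183 222   0  11  12  17  17  18  12
194   6   0  70  65  -3  -3 229 244 238 227 226 226 227   1   2 250 240 174 225 219   2   4   6  10   7   5   0
196   2   0  54  62  62  70 245 241 230 225 225 225 228 229 249 245 231 159 226 158   2   0  -2   0   2  -2   0
198   3   0  -2 246 246 245 250 227 228 224 228 231 227 246 247 238 229 229 219 151   5   3  -3   0   3   4   3
200   5  -2 242 245 248 245 247 250 246 227 226 225 227 252 244 229 227 231 220 142  -2  -3   2   6  -1  -1   3
202   3   8 244 245 245 247 245 246 246 248 247 250 250 243 228 229 227 227 210 137   2   4   2   4   1   3   0
204   2  56 246 245 244 245 245 240 245 245 247 248 249 246 225 225 231 218 140 137 140 144 141   2   0   2   0
206   2  60 244 244 243 243 247 250 245 252 248 247 246 248 221 224 224 206 142 143 141 140 142 141 140 138   1
208  60  53  62 232 236 241 243 245 247 248 245 249 247 249 237 210 214 139 136 142 142 142 
[... 216 characters left out ...]
143 140 140 141 133 121 116
214  59  61  58  62  61  59  67  68 207 209 211 232 232 224 115 117 124 127 131 135 136 142 138 138 126 121 121
216  57  60  56  61  59  57  59  59  66  66  73 210 214 217 203 106 116 121 120 124 129 138 134 134 123 121 120
218  58 1271  57  60  61  60  65  64  59  61  63  62  67  74  69  73  70 101 111 111 115 121 126 127 122 115 118
220  57  55  58  59  65  63  63  57  61  59  63  62  60  62  65  69  74  75  71 101 111 109 114 117 121 116 119
222  60  62  60  64  60  61  62  56  60  63  63  62  60  64  59  63  61  69  73  66  72  76 100 104 112 118 124
224  91  94  57  60  62  63  64  61  52  63  65  63  62  61  65  61  60  62  68  63  68  69  77  69  70 102 110
```

Run:
```python
from h import *
s=load("scene0")
for z in (.088,.1,.11,.12):
  print(z,[((proj(s,p)-[270,190])*7).round(0) for p in ((.605,.305,z),(.584,.207,z))])
```

```text
0.088 [array([417., 457.]), array([226., 344.])]
0.1 [array([420., 444.]), array([228., 330.])]
0.11 [array([422., 432.]), array([229., 318.])]
0.12 [array([425., 421.]), array([230., 306.])]
```

Run:
```python
from h import *
s=load("scene0")
for z in (.0,.01,.02,.03):
  print(z,[((proj(s,p)-[125,120])*8).round(0) for p in ((.518,-.393,z),(.423,-.364,z))])
```

```text
0.0 [array([249., 501.]), array([409., 376.])]
0.01 [array([244., 487.]), array([405., 362.])]
0.02 [array([239., 473.]), array([401., 348.])]
0.03 [array([234., 459.]), array([397., 334.])]
```

>>> servo_tool --moves "0 0 -0.012 0 0 0 1;0.001 -0.001 0 0 0.01 -0.01 -1;0 0 0 0 0 0 -1;0 0 0 0 0 0 -1;0 0 0 0 0 0 -1;0 0 0 0 0 0 -1;0 0 0 0 0 0 -1"

```text
time_s: 15.1
tool_pos: [0.5956, 0.2572, 0.1137]
tool_rot: [179.8, 0.1, 167.0]
force: [0.2, -0.1, -0.3]
grip_width: 0.0327
```

```bash
python3 go.py .594 .257 .085 180 0 167
```

```text
t 15.1 pos [0.5956 0.2572 0.1137] rot [1.7980e+02 1.1000e-01 1.6699e+02] F [ 0.2 -0.1 -0.3] M [ 0.06 -0.15 -0.01] w 0.0327
turn fs (tool): [ 0.007  0.004 -0.   ]
shift now-frame: [ 0.0016 -0.0007  0.0286]  after-turn frame: [ 0.0015 -0.0006  0.0287]
```

>>> servo_tool --moves "0.001 0 0 0 0 0 -1;0 0 0 0 0 0 -1;0 0 0 0 0 0 -1;0 0 0 0 0 0 -1;0 0 0 0 0 0 -1;0 0 0 0 0 0 -1;0 0 0 0 0 0 -1"

```text
time_s: 15.68
tool_pos: [0.5941, 0.2574, 0.113]
tool_rot: [179.8, 0.1, 167.0]
force: [0.0, -0.6, 0.4]
grip_width: 0.0793
```

>>> servo_tool --moves "0 0 0.01 0 0 0 -1;0 0 0.01 0 0 0 -1;0 0 0.008 0 0 0 -1;0 0 0 0 0 0 -1"

```text
time_s: 16.02
tool_pos: [0.5942, 0.2573, 0.082]
tool_rot: [179.8, 0.1, 167.0]
force: [-0.8, -0.8, -0.2]
grip_width: 0.0865
```

```bash
python3 go.py .594 .257 .076 180 0 167
python3 - <<'E'
from cell import env
from h import *
c=env.read_camera("scene"); 
im=np.clip((c["img"][205:275,280:355,::-1]/255.)**.5*255,0,255).astype(np.uint8)
cv2.imwrite("pics/g10.png",cv2.resize(im,None,fx=8,fy=8,interpolation=cv2.INTER_CUBIC))
E
```

```text
t 16.0167 pos [0.5942 0.2573 0.082 ] rot [1.7983e+02 7.0000e-02 1.6699e+02] F [-0.8 -0.8 -0.2] M [ 0.08 -0.1   0.  ] w 0.0865
turn fs (tool): [ 0.006  0.002 -0.   ]
shift now-frame: [ 0.0001 -0.0003  0.006 ]  after-turn frame: [ 0.0001 -0.0003  0.006 ]
```

View pics/g10.png

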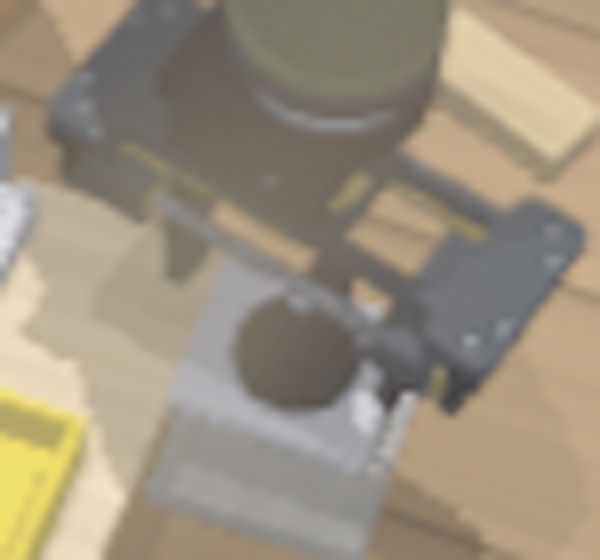

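>>> servo_tool --moves "0 0 0.002 0 0 0 1;0 0 0 0 0 0 1;0 0 0 0 0 0 1;0 0 0 0 0 0 1;0 0 0 0 0 0 1;0 0 0 0 0 0 1;0 0 0 0 0 0 1;0 0 0 0 0 0 1;0 0 0 0 0 0 1;0 0 0 0 0 0 1;0 0 0 0 0 0 1;0 0 0 0 0 0 1;0 0 0 0 0 0 1" --squeeze 55

```text
time_s: 17.15
tool_pos: [0.5955, 0.2599, 0.0817]
tool_rot: [179.5, 0.2, 167.0]
force: [-0.7, -1.5, -1.0]
grip_width: 0.0155
```

```bash
python3 go.py .594 .257 .079 180 0 167
```

```text
t 17.15 pos [0.5955 0.2599 0.0817] rot [179.54   0.22 167.05] F [-0.7 -1.5 -1. ] M [-0.24 -0.15  0.08] w 0.0155
turn fs (tool): [0.016 0.008 0.002]
shift now-frame: [ 0.0008 -0.0032  0.0027]  after-turn frame: [ 0.0008 -0.0032  0.0027]
```

>>> servo_tool --moves "0 0 0.005 0 0 0 1;0 0 0.005 0 0 0 1;0 0 0.005 0 0 0 1;0 0 0 0 0 0 1"

```text
time_s: 17.48
tool_pos: [0.5955, 0.2611, 0.0674]
tool_rot: [179.5, 0.3, 167.2]
force: [-0.3, 0.3, 4.8]
grip_width: 0.0156
```

>>> servo_tool --moves "0 0 0.005 0 0 0 1;0 0 0.005 0 0 0 1;0 0 0 0 0 0 1"

```text
time_s: 17.73
tool_pos: [0.5957, 0.2615, 0.0632]
tool_rot: [179.7, 0.4, 167.2]
force: [-2.0, -0.4, 5.2]
grip_width: 0.0152
```

>>> servo_tool --moves "0 0 0.006 0 0 0 1;0 0 0.006 0 0 0 1;0 0 0.006 0 0 0 1"

```text
time_s: 17.98
tool_pos: [0.5959, 0.2615, 0.0614]
tool_rot: [-179.8, 0.7, 167.3]
force: [-12.7, -6.9, 35.3]
grip_width: 0.0156
```

```bash
python3 go.py .594 .257 .079 180 0 167
```

```text
t 17.9833 pos [0.5959 0.2615 0.0614] rot [-179.81    0.74  167.28] F [-12.7  -6.9  35.3] M [-1.87  2.78  0.23] w 0.0156
turn fs (tool): [-0.006  0.026  0.01 ]
shift now-frame: [ 0.0007 -0.0049 -0.0175]  after-turn frame: [ 0.0009 -0.0048 -0.0176]
```

>>> servo_tool --moves "0 0 0.003 0 0 0 1;0 0 0.003 0 0 0 1"

```text
time_s: 18.15
tool_pos: [0.5958, 0.2613, 0.062]
tool_rot: [-179.6, 0.9, 167.3]
force: [-4.2, -1.5, 13.9]
grip_width: 0.0153
```

```bash
cat > bub.py <<'E'
import sys
from cell import env
from h import *
n=sys.argv[1]
o=env.get_obs(); print("t",o["time_s"],o["tool_pos"].round(4),o["tool_rot"].round(2),"F",o["force"].round(1),"M",o["wrist_torque"].round(2),"q",o["qpos"].round(1))
t=env.read_camera("top"); s=env.read_camera("scene")
f=lambda c,b,k:cv2.resize(c["img"][b[1]:b[3],b[0]:b[2],::-1],None,fx=k,fy=k,interpolation=cv2.INTER_CUBIC)
np.savez(f"pics/{n}s.npz",**s);np.savez(f"pics/{n}t.npz",**t)
a=f(t,(255,150,325,195),5.7); b=f(s,(230,195,300,240),5.7)
cv2.imwrite(f"pics/{n}.png",np.hstack([a,b]))
E
python3 bub.py b1
```

```text
t 18.15 [0.5958 0.2613 0.062 ] [-179.62    0.9   167.3 ] F [-4.2 -1.5 13.9] M [-0.47  1.    0.08] q [ 10.5  33.  -49.7  91.6  27.7  67.8  32.1]
```

View pics/b1.png

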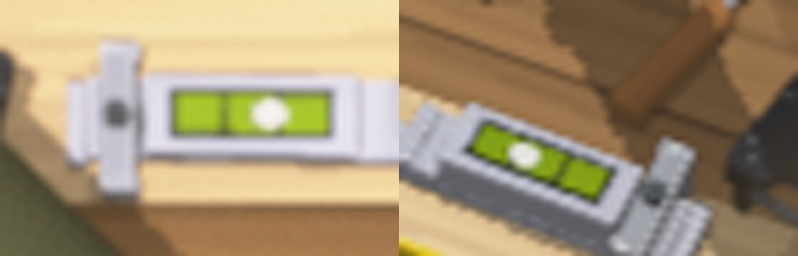

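>>> servo_tool --moves "0 0 0.005 0 0 0 1;0 0 0.004 0 0 0.1 1;0 0 0.004 0 0 0.1 1;0 0 0.004 0 0 0.1 1;0 0 0.004 0 0 0.1 1;0 0 0.004 0 0 0.1 1;0 0 0.004 0 0 0.1 1;0 0 0.004 0 0 0.1 1"

```text
time_s: 18.92
tool_pos: [0.5956, 0.2598, 0.0645]
tool_rot: [-179.3, 1.9, 146.4]
force: [-9.7, -6.1, 25.7]
grip_width: 0.0156
```

```bash
python3 go.py .594 .257 .079 180 0 167
```

```text
t 18.9167 pos [0.5956 0.2598 0.0645] rot [-179.27    1.86  146.39] F [-9.7 -6.1 25.7] M [-0.91  2.15  0.28] w 0.0156
turn fs (tool): [-0.037  0.059 -0.72 ]
shift now-frame: [-0.0007 -0.0034 -0.0145]  after-turn frame: [ 0.0009 -0.0031 -0.0145]
```

>>> servo_tool --moves "0 -0.001 0.004 -0.01 0.02 0.1 1;0 -0.001 0.004 -0.01 0.02 0.1 1;0 -0.001 0.004 0 0.01 0.1 1;0 0 0.004 0 0.01 0.1 1;0 0 0.004 0 0.01 0.1 1;0 0 0.004 0 0.01 0.1 1;0 0 0.004 0 0 0 1"

```text
time_s: 19.5
tool_pos: [0.5946, 0.2592, 0.067]
tool_rot: [179.9, 0.4, 128.4]
force: [-7.2, -3.9, 20.8]
grip_width: 0.0151
```

```bash
python3 bub.py b2
```

```text
t 19.5 [0.5946 0.2592 0.067 ] [179.93   0.37 128.44] F [-7.2 -3.9 20.8] M [-0.97  1.66  0.16] q [  6.2  30.1 -42.5  91.5  22.   66.9  -2.8]
```

View pics/b2.png

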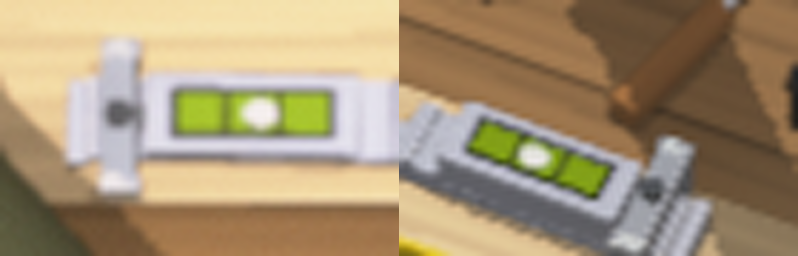

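>>> servo_tool --moves "0 0 0.004 0 0 0 1;0 0 0.004 0 0 0 1;0 0 0.004 0 0 0 1;0 0 0.004 0 0 0 1;0 0 0.004 0 0 0 1;0 0 0.004 0 0 0 1;0 0 0.004 0 0 0 1;0 0 0.004 0 0 0 1;0 0 0.004 0 0 0 1;0 0 0.004 0 0 0 1;0 0 0.004 0 0 0 1;0 0 0.004 0 0 0 1;0 0 0.004 0 0 0 1;0 0 0.004 0 0 0 1;0 0 0.004 0 0 0 1;0 0 0.004 0 0 0 1;0 0 0.004 0 0 0 1;0 0 0.004 0 0 0 1"

```text
time_s: 21.1
tool_pos: [0.5949, 0.2587, 0.067]
tool_rot: [-179.8, 2.2, 128.3]
force: [-7.7, -4.1, 22.2]
grip_width: 0.0154
```

```bash
python3 bub.py b3
python3 - <<'E'
from h import *
for n,b in (("b3t",(275,160,325,182)),("b3s",(240,205,290,235))):
    c=load(n);h=cv2.cvtColor(c["img"],cv2.COLOR_RGB2HSV).astype(int)
    k=np.zeros(h.shape[:2],bool);k[b[1]:b[3],b[0]:b[2]]=1
    g=k&(h[...,0]>28)&(h[...,0]<55)&(h[...,1]>130)
    hull=cv2.convexHull(np.argwhere(g)[:,::-1].astype(np.int32)); m=np.zeros(g.shape,np.uint8); cv2.fillConvexPoly(m,hull,1)
    w=(m>0)&(h[...,1]<110)&(h[...,2]>150)
    M=cv2.moments(hull); cv_=np.array([M["m10"]/M["m00"],M["m01"]/M["m00"]]); wb=(110-h[...,1])*w; yy,xx=np.mgrid[:420,:560]; bb=np.array([(xx*wb).sum(),(yy*wb).sum()])/wb.sum()
    print(n,"vial",cv_,"bub",bb,"mm along y:",(ray(c,*bb,.106)-ray(c,*cv_,.106))*1000,w.sum())
E
```

```text
t 21.1 [0.5949 0.2587 0.067 ] [-179.78    2.22  128.29] F [-7.7 -4.1 22.2] M [-0.62  1.97  0.21] q [  4.7  29.8 -41.9  91.7  23.5  67.1  -4.5]
b3t vial [298.96116505 169.02588997] bub [299.08667992 169.32644135] mm along y: [-0.87501445 -0.36690743  0.        ] 37
b3s vial [254.3744856  222.51989026] bub [254.04659014 222.23497637] mm along y: [-0.57444157 -1.41329684  0.        ] 21
```

View pics/b3.png

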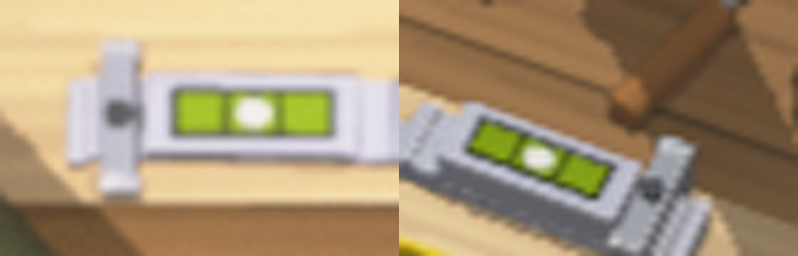

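>>> servo_tool --moves "0 0 0.005 0 0.02 0 1;0 0 0.005 0 0.02 0 1;0 0 0.005 0 0.02 0 1;0 0 0.005 0 0.01 0 1;0 0 0.005 0 0.01 0 1;0 0 0.005 0 0.005 0 1;0 0 0.005 0 0.005 0 1;0 0 0.005 0 0.005 0 1;0 0 0.005 0 0.005 0 1;0 0 0.005 0 0.005 0 1;0 0 0.005 0 0.005 0 1;0 0 0.005 0 0.005 0 1;0 0 0.005 0 0.005 0 1;0 0 0.005 0 0.005 0 1" --squeeze 55

```text
time_s: 22.37
tool_pos: [0.5946, 0.259, 0.0669]
tool_rot: [-179.5, 0.5, 128.5]
force: [-10.9, -5.1, 27.3]
grip_width: 0.0156
```

```bash
for i in 4 5 6; do python3 bub.py b$i; done
python3 - <<'E'
from h import *
for n,b in (("b6t",(275,160,325,182)),("b6s",(240,205,290,235))):
    c=load(n);h=cv2.cvtColor(c["img"],cv2.COLOR_RGB2HSV).astype(int)
    k=np.zeros(h.shape[:2],bool);k[b[1]:b[3],b[0]:b[2]]=1
    g=k&(h[...,0]>28)&(h[...,0]<55)&(h[...,1]>130)
    hull=cv2.convexHull(np.argwhere(g)[:,::-1].astype(np.int32)); m=np.zeros(g.shape,np.uint8); cv2.fillConvexPoly(m,hull,1)
    w=(m>0)&(h[...,1]<110)&(h[...,2]>150)
    M=cv2.moments(hull); cv_=np.array([M["m10"]/M["m00"],M["m01"]/M["m00"]]); wb=(110-h[...,1])*w; yy,xx=np.mgrid[:420,:560]; bb=np.array([(xx*wb).sum(),(yy*wb).sum()])/wb.sum()
    print(n,"mm along y:",(ray(c,*bb,.106)-ray(c,*cv_,.106))*1000,w.sum())
    cv2.imwrite(f"pics/full_{n}.png",c["img"][:,:,::-1])
E
```

```text
t 22.3667 [0.5946 0.259  0.0669] [-179.54    0.5   128.47] F [-10.9  -5.1  27.3] M [-1.28  1.98  0.12] q [  5.8  30.4 -42.4  91.   22.2  67.6  -3. ]
t 22.4667 [0.5946 0.259  0.0669] [-179.54    0.5   128.47] F [-10.2  -5.1  26.6] M [-1.26  2.04  0.13] q [  5.8  30.4 -42.4  91.   22.2  67.6  -3. ]
t 22.5667 [0.5947 0.259  0.0669] [-179.54    0.5   128.46] F [-10.9  -5.6  27.6] M [-1.3   1.99  0.13] q [  5.8  30.4 -42.4  91.   22.2  67.6  -3. ]
b6t mm along y: [-0.74034108 -0.41218959  0.        ] 37
b6s mm along y: [-0.57248763 -1.42628542  0.        ] 21
```

View pics/full_b6s.png

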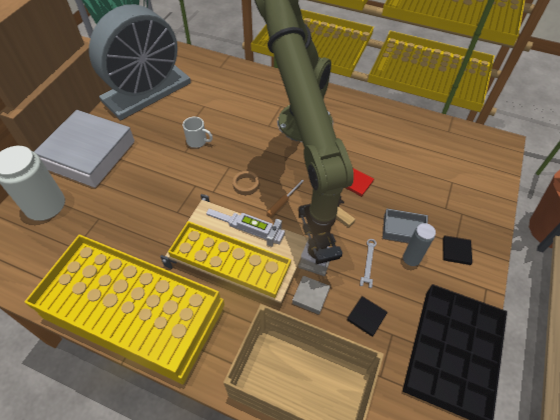

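View pics/b6.png

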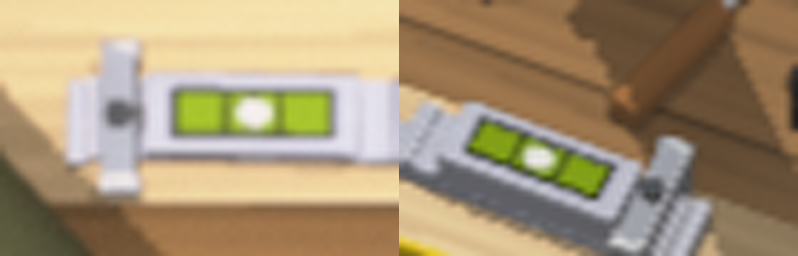

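```bash
python3 -c "
from cell import env
print(env.sign_off())"
```

```text
the job is handed in; nothing more can be done
None
```

I set the spirit level astride the rail and slid it under the catch bridge to the end stop. I then pressed the foot onto the block below and turned the knob until the bubble sat between its lines. I handed it in at about 22.6 s, still gripping the knob and pressing down; sign-off gave no verdict.

**Level and catch:** The level met the end stop with about 13 N of push. A 6 N pull back moved it only about 2 mm, so the catch holds. I pushed it back to the stop before letting go.

**Which block:** The thin one is under the foot. I measured its top at 15.6 mm and the spare's at 29.7 mm, so the knob went clockwise, about 0.68 rad (39°).

**Last checks:**
- **Bubble:** at rest at -0.4 mm in the top view and -1.4 mm in the scene view, against an allowance of ±4 mm.
- **Push:** the arm feels about 27 N upward. I put roughly 20 N of that on the foot and the rest on the deck springs. There is also a steady sideways force of about 12 N.
- **Grip:** 15.6 mm wide on the 16 mm bar.
- **Other things on the bench:** none looked moved in the last picture.

**What went wrong or disagreed:**
- **First knob grasp:** the fingers closed on nothing just above the bar, because the images showed the fingertips 10–20 mm higher than the stated 11 mm ahead of the TCP. I went about 18 mm lower and gripped it properly; nothing was knocked.
- **Bridge height:** its top measured several mm lower than the stated height would give. This did not affect the job.

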